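# Lock the lens with the slotted screw

## Robot

A 7-joint arm with a two-finger parallel gripper is mounted at the origin on a cart in front of the work surface, level with it; the furniture and walls round the work are solid. World frame = base frame: x ahead of the robot, y to its left, z up, the work surface at z = 0. Lengths are in m, angles in degrees, forces in N, time in s.
With the tool pointing down it reaches from about 0.4 to 0.85 m from the base axis. Payload 4.4 kg.
Tool frame: the origin (TCP) lies between the finger pads; the fingertips stand 14 mm ahead of it and the grasp point (between the pads) lies 5 mm behind it (robot.tip_reach is the distance from the TCP to the fingertips, in m); z points along the fingers, y is the direction in which the jaws open and shut (so a half turn about z gives the same grasp; the last joint's range is limited). The gripper opens to 94 mm and grips with 3 to 60 N. Pads are 16 mm wide; open, the fingers measure 119 mm over their backs; the gripper's body (75 mm by 177 mm) begins 78 mm behind the grasp point.
Start: joints at [-74.817, 36.005, 2.206, 86.941, -1.547, 57.084, -1.146], TCP at [0.211, 0.615, 0.219] pointing down, gripper open.
Joint ranges: [-175.42, 175.42], [-21.48, 121.26], [-71.46, 75.88], [10.55, 141.38], [-63.04, 243.04], [13.31, 113.54], [-168.57, 168.57]. Speed limits (degrees/s): [147.25, 147.25, 180, 180, 180, 180, 180].

## Interface

Orientations are given as a 3x3 rotation matrix whose columns are the frame's x, y, z axes.
In Python, from station import robot gives the robot as it stands.
- The arm moves only by the shell command python3 -m jog 'ROWS' [OPENING] [FORCE]. ROWS is JSON, a list of rows, each a list of 2 entries, a list of its own where there are three numbers: the shift along the tool's x, y, z in m, then the turn, a rotation vector about the tool's x, y, z in degrees. A call has 1 to 12 rows; each row is the pose to reach, as a shift and turn from the pose measured when the call began, along the tool's axes at that moment; what a row does not reach only later rows make up. A row lasts 1/10 s, in which the tool goes at most 50 mm and 8.59 degrees, less where a joint would pass 70% of its speed; a pose out of reach is approached as far as the arm can. A call with a gripper value outside its range is refused whole. OPENING is the opening, from 0 (shut) to 1 (fully open), set as the call begins (- or left out, the last holds). The fingers move at their own pace and stop on an object; FORCE is the grip in N (left out, the last holds). Time passes only in rows, so rows that repeat a pose let the fingers close. It gives the time, the measured TCP pose, the force and the opening at its end, in the units of the state.
- robot.sense(): the state, without advancing time (a new reading comes with each control period).
- robot.read_camera(name): name is "side" or "top" or "wrist"; returns a dict with "pixels" (480x640x3 uint8, red, green, blue), "mtx" (3x3 intrinsics, pixels), "eye" and "orientation" of the camera in the world; the wrist camera has in their place "tool_from_camera" (4x4, takes a point from camera to tool coordinates, whose origin is the TCP and whose axes are the flange's). Camera axes: x right, y up, looking along -z (the intrinsics and any distortion apply to the point x, -y, -z); pixel columns grow to the right and rows downward; lengths in m; the calibration is good to about 2 mm. A picture is of the moment at which its call begins: read the wrist's pose just before it. There is no depth.
- robot.hand_in(): hands the job in, once; it reports no verdict.
The state is a dict: "time": time; "q": joint angles; "qd": joint speeds; "tau": joint torques, N m; "tcp_pos": TCP position; "tcp_rot": TCP orientation; "wrist_force": force on the tool from outside, world axes, zero at the start; "wrist_torque": the same for the moment, N m; "finger_gap": opening from 0.0 (shut) to 1.0 (fully open).
Only numpy, scipy, OpenCV 4.12 (cv2) and the standard library are available. Lean on these libraries where they do the work, as an engineer would, in place of code of your own. Each camera call takes 0.05 s, during which the arm holds its last target.

## Task

Take the flat screwdriver out of its stand, seat its blade in the slotted locking screw of the lens mount and, pressing only lightly and keeping the blade down in the slot, turn the screw clockwise until it is fully home against its stop; do not force it, and never push the sprung screw head down to the end of its travel. Then put the driver back upright in the hole of its stand and let go. Touch the mount only with the driver, and do not disturb the bottle, the dish and the beaker.

Things in the scene. Friction and masses are not known exactly. Their poses are not given: they have to be found in the camera images.
- driver_grip (a point): Flat screwdriver, centre of its handle; stands upright, blade down, in the stand. Handle: black square bar 24 x 24 mm, edges rounded, from 39 mm below to 39 mm above this point, 4 mm cap on top; below it a steel collar 25 mm wide, 6 mm thick, its underside (45 mm below this point) resting on the stand. Handle sides are square to x and y, the blade is wide along x. About 0.24 kg
- driver_tip (a point): Middle of the edge of the driver's blade, 125 mm below the centre of the handle on the same axis, same axes. Round shank 8 mm in diameter; the blade is 14 mm wide (along x), 2.4 mm thick (along y), 15 mm long, with a square edge
- lens_mount: Fixed lens mount on the bench, origin under its centre: dark base plate 134 (x) x 78 (y) x 10 mm, aluminium block 118 x 60 mm up to z = 44 mm, round lens cell (54 mm in diameter, rim at z = 62 mm) at x = -28 mm, and at x = +36 mm a boss 38 mm in diameter up to z = 50 mm that carries the locking screw
- screw_head (a point): Centre of the top of the slotted screw head, on its axis, 61 mm above the bench; axes of the mount (do not turn with the screw). Round steel head 26 mm wide with a straight slot 4 mm wide, 5 mm deep, right across it, open at both ends. The head is sprung and this point moves with it
- screw (a joint): How far the screw is turned in, rad, clockwise from above: starts loose at 0 to 0.3; 1.1 is fully home at a hard stop; stays where left; about 0.06 N m to turn. Seen from above, the slot lies along the mount's x axis turned counter-clockwise by (a - this value); a differs from screw to screw, is unknown, between -0.75 and 0.75 rad, and constant in a run
- stand_hole (a point): Centre of the hole's mouth in the top face of the driver stand, 95 mm above the bench. Fixed stand: base 70 (x) x 96 (y) x 10 mm, two posts at y = +-38 mm, top plate 56 x 92 mm, 12 mm thick, with an upright through hole 19 mm wide; open below the plate. With the driver home its collar rests on the plate
- bottle: Media bottle with screw cap, 69 x 68 x 128 mm, loose bystander; origin under its centre
- dish: Flat round dish, 61 x 61 x 16 mm, loose bystander; origin under its centre
- beaker: Small beaker, 55 x 57 x 68 mm, loose bystander; origin under its centre
- screw_spring (a joint): How far the sprung screw head is pushed straight down, m: 0 at rest; 1 N starts it, then 5 N per mm; travel 0.0022 (12 N), solid after that. Reading noise is large against this travel, so feel the force instead
Things that resemble listed ones, but are neither listed nor needed, are in the scene too. There is more than one size of the part that bears driver_grip; the job needs the smallest.

How it is judged (in metres and radians):
On the way, in this order (a step that is already met when the one before it is completed fails the run):
1. the driver's blade is down in the screw's slot (edge more than 3.5 mm below the head's top face, within 5 mm of its centre) (z of driver_tip in the frame of screw_head below -0.0035 m and horizontal distance between driver_tip and screw_head below 0.005 m), for 0.2 s.
2. the screw is fully home (within 0.08 rad of its stop) with the blade still down in the slot (all of step 1 and value of joint screw above 1.02 rad), for 0.2 s.
At the end, for the whole second after the job is handed in: The screw is within 0.08 rad of its stop, and the driver stands released and upright (within 0.12 rad) in the stand's hole, its collar down on the plate (within 4 mm) and its blade edge within 10 mm of the hole's axis (value of joint screw above 1.02 rad and horizontal distance between driver_tip and stand_hole below 0.01 m and z of driver_grip in the frame of stand_hole between 0.04 and 0.049 m and angle between driver_grip's own z axis and vertical below 0.12 rad); the robot touches nothing.
It fails at once if the screw head is pushed down to the end of its spring (more than 2 mm, about 11 N) (value of joint screw_spring above 0.002 m).
It fails at once if the driver presses or twists on the lens mount or its screw with more than 60 N in all (contact force between driver and lens_mount above 60 N).
It fails at once if the fingers touch the lens mount or the screw (contact force between the fingers and lens_mount above 2 N).
It fails at once if the bottle, the dish or the beaker is moved by more than 30 mm (distance of any of bottle, dish, beaker from where it was at the start of the episode above 0.03 m).
It also fails if it takes over 72 s, if anything falls off the work surface, if the arm or the gripper's body presses on something with over 40 N, if the wrist force passes 120 N, or if a joint passes its speed limit or range.

## Working session

There is one attempt and no reset: what is moved stays moved. The work goes in short steps, Python scripts to look and compute and a shell command to move; the robot and the scene stay as the last step left them, time stands still between calls to the robot, and variables do not carry over. Pictures are saved under pics/ and viewed, and the job is handed in when it is done.

```bash
ls; mkdir -p pics; python3 - <<'E'
from station import robot
import cv2,numpy as np
s=robot.sense();print(s)
for n in("top","side","wrist"):
    c=robot.read_camera(n);cv2.imwrite(f"pics/{n}0.png",c["pixels"][:,:,::-1])
    print(n,{k:np.array(v).round(4).tolist() for k,v in c.items() if k!="pixels"})
E
```

```text
pics
{'time': 0.0, 'q': array([-74.81585931,  36.05788718,   2.2029763 ,  86.99621548,
        -1.54747172,  57.08336464,  -1.14656597]), 'qd': array([ 0.12591677,  0.06443782, -0.02390386, -0.12812752, -0.03992115,
        0.01856983,  0.00347556]), 'tau': array([ 3.86793072e-04, -5.49733436e+01,  1.14329360e+00, -1.86624187e+01,
       -5.23007638e-02,  2.40374281e-02,  1.64945773e-04]), 'tcp_pos': array([0.2108929 , 0.61415466, 0.21856467]), 'tcp_rot': array([[-9.45771405e-01,  3.24832419e-01, -5.91001936e-04],
       [ 3.24832956e-01,  9.45769719e-01, -1.78585231e-03],
       [-2.11509908e-05, -1.88098495e-03, -9.99998231e-01]]), 'wrist_force': array([ 0.95060227,  0.15475984, -0.48236022]), 'wrist_torque': array([ 0.01027651, -0.00488421,  0.01789652]), 'finger_gap': 1.0015583375291324}
top {'mtx': [[615.2982, 0.0, 326.4021], [0.0, 615.2982, 236.4548], [0.0, 0.0, 1.0]], 'eye': [0.3782, -0.2902, 1.2085], 'orientation': [[0.0179, 0.9905, -0.1364], [-0.9997, 0.0154, -0.0197], [-0.0174, 0.1367, 0.9905]]}
side {'mtx': [[440.957, 0.0, 323.8379], [0.0, 440.957, 245.4185], [0.0, 0.0, 1.0]], 'eye': [0.3165, 0.3359, 0.6676], 'orientation': [[-0.9588, 0.1822, -0.2179], [-0.284, -0.6312, 0.7217], [-0.0061, 0.7539, 0.657]]}
wrist {'mtx': [[332.8104, 0.0, 320.4304], [0.0, 332.8104, 238.9894], [0.0, 0.0, 1.0]], 'tool_from_camera': [[-0.0005, 0.9695, 0.2453, 0.0695], [1.0, 0.0005, 0.0, -0.0004], [-0.0001, 0.2453, -0.9695, -0.1662], [0.0, 0.0, 0.0, 1.0]]}
```

View pics/top0.png

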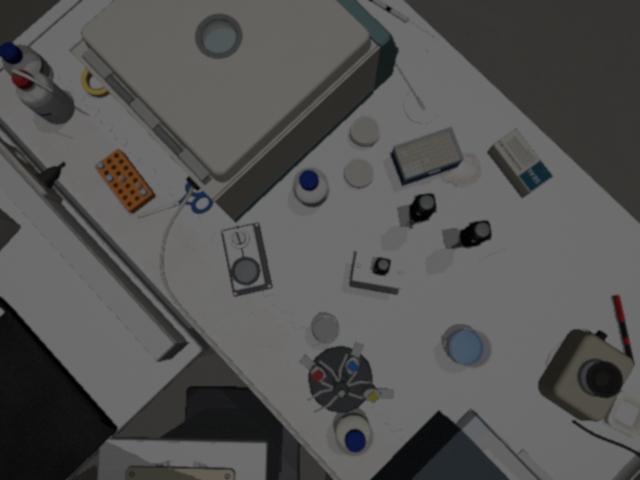

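View pics/side0.png

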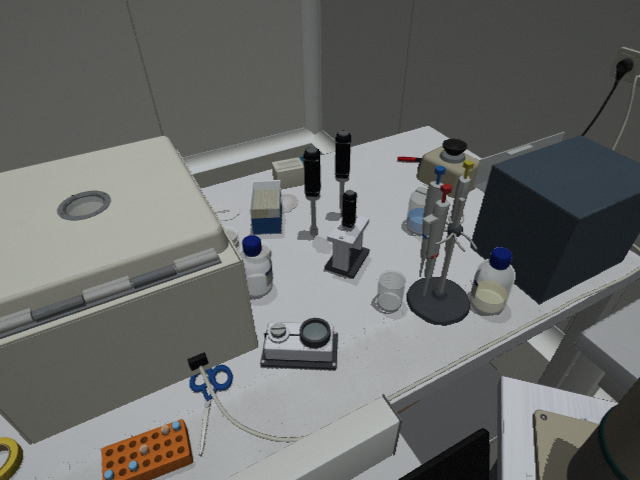

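View pics/wrist0.png

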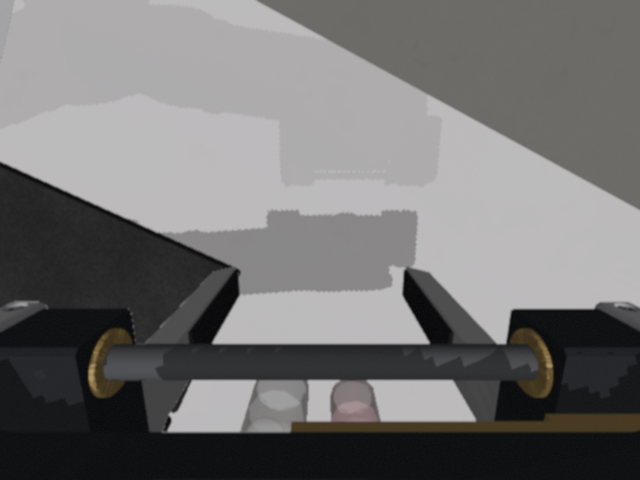

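```bash
cat > h.py <<'E'
from station import robot
import cv2,numpy as np
def ray(c,u,v,s=None):
    d=np.linalg.inv(np.array(c["mtx"]))@[u,v,1]; d=np.array([d[0],-d[1],-d[2]])
    if "eye" in c: R=np.array(c["orientation"]);e=np.array(c["eye"])
    else:
        T=np.array(c["tool_from_camera"]);A=np.array(s["tcp_rot"]);R=A@T[:3,:3];e=A@T[:3,3]+s["tcp_pos"]
    return e,R@d
def atz(c,u,v,z,s=None):
    e,d=ray(c,u,v,s);return e+d*(z-e[2])/d[2]
def proj(c,p,s=None):
    if "eye" in c: R=np.array(c["orientation"]);e=np.array(c["eye"])
    else:
        T=np.array(c["tool_from_camera"]);A=np.array(s["tcp_rot"]);R=A@T[:3,:3];e=A@T[:3,3]+s["tcp_pos"]
    q=R.T@(np.array(p)-e);q=np.array([q[0],-q[1],-q[2]]);q=np.array(c["mtx"])@q;return q[:2]/q[2]
def crop(c,name,u0,v0,u1,v1,k):
    im=c["pixels"][v0:v1,u0:u1,::-1].astype(float)
    im=np.clip(im*1.5,0,255).astype(np.uint8)
    cv2.imwrite(name,cv2.resize(im,None,fx=k,fy=k,interpolation=cv2.INTER_CUBIC))
E
python3 - <<'E'
from h import *
c=robot.read_camera("top")
crop(c,"pics/tm.png",210,210,290,310,6)
crop(c,"pics/ts.png",330,180,510,310,4)
s=robot.read_camera("side")
crop(s,"pics/sm.png",250,300,350,380,6)
crop(s,"pics/ss.png",290,120,410,290,3)
E
```

```text
(no output)
```

View pics/tm.png

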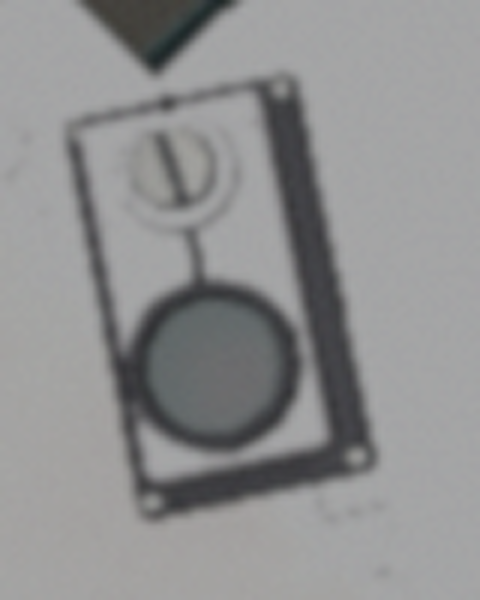

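View pics/ts.png

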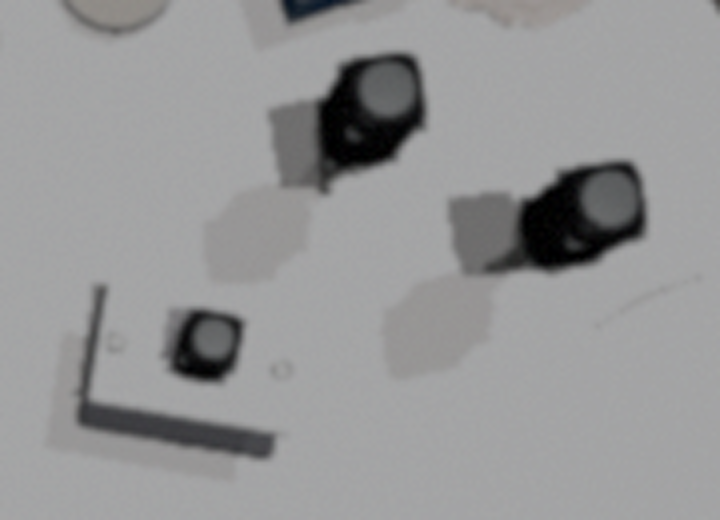

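View pics/sm.png

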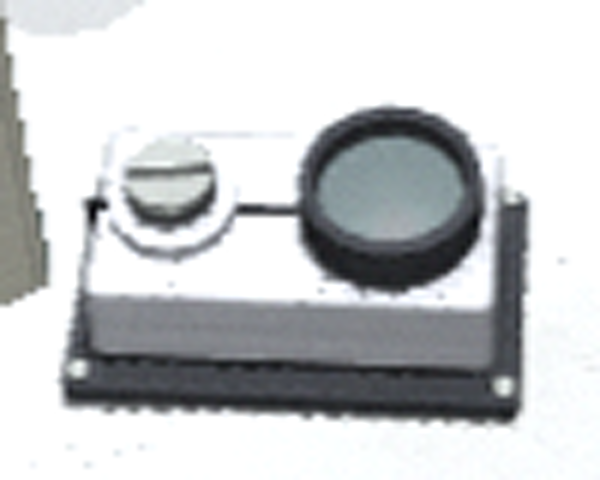

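View pics/ss.png

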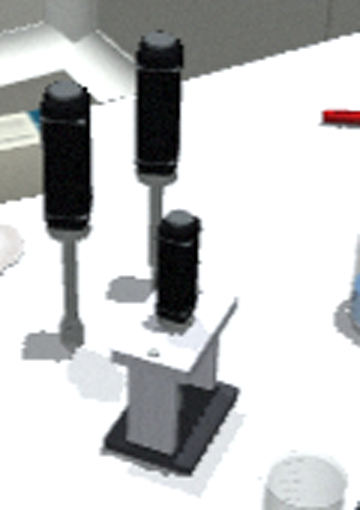

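```bash
python3 - <<'E'
from h import *
t=robot.read_camera("top");s=robot.read_camera("side")
P={'screw':(238.3,238.3,278.3,328.7,.061),'cell':(245.8,270.8,315.8,331.3,.062),'cap':(383.2,265,350,192,.183)}
for n,(a,b,u,v,z) in P.items(): print(n,atz(t,a,b,z).round(4),atz(s,u,v,z).round(4))
for a,b in((330+115/4, 180+343/4),(330+282/4,180+370/4)): print(atz(t,a,b,.095).round(4))
# slot ends top & side
for p in[(210+158/6,210+135/6),(210+185/6,210+207/6)]:print('slot',atz(t,*p,.061))
for p in[(250+125/6,300+171/6),(250+212/6,300+170/6)]:print('slotS',atz(s,*p,.061))
for n,a,b in(('bottle',313,187),('dish1',358,173),('dish2',365,131),('beaker',325,327)):print(n,atz(t,a,b,.03).round(3))
# mount base corners (z=.01)
for p in[(292,85),(370,455),(150,505),(72,130)]:print('mb',atz(t,210+p[0]/6,210+p[1]/6,.01).round(4))
E
```

```text
screw [ 0.5302 -0.1012  0.061 ] [ 0.531  -0.0993  0.061 ]
cell [ 0.469  -0.1177  0.062 ] [ 0.4671 -0.1113  0.062 ]
cap [ 0.4729 -0.3655  0.183 ] [ 0.4733 -0.3618  0.183 ]
[ 0.4789 -0.3277  0.095 ]
[ 0.4679 -0.4033  0.095 ]
slot [ 0.54121042 -0.09706653  0.061     ]
slot [ 0.51850725 -0.10643539  0.061     ]
slotS [ 0.54355918 -0.09613306  0.061     ]
slotS [ 0.51967719 -0.10345779  0.061     ]
bottle [ 0.638 -0.239  0.03 ]
dish1 [ 0.667 -0.326  0.03 ]
dish2 [ 0.752 -0.339  0.03 ]
beaker [ 0.367 -0.267  0.03 ]
mb [ 0.5658 -0.1321  0.01  ]
mb [ 0.4446 -0.1615  0.01  ]
mb [ 0.4272 -0.0905  0.01  ]
mb [ 0.5497 -0.06    0.01  ]
```

```bash
python3 - <<'E'
from h import *
t=robot.read_camera("top");s=robot.read_camera("side")
crop(t,"pics/tb.png",160,100,320,240,5)
b=atz(t,236,217,0);print(b,proj(s,b))
for z in(.1,.15,.2,.25,.3,.35): print(z,proj(s,[b[0],b[1],z]),proj(t,[b[0],b[1],z]))
E
```

```text
[ 0.58112247 -0.08494646  0.        ] [252.09759259 349.79280337]
0.1 [245.31478897 313.86087653] [227.12782667 207.84633705]
0.15 [241.44693831 293.37092357] [222.08158127 202.63998818]
0.2 [237.19903417 270.86763597] [216.55037978 196.93329691]
0.25 [232.51216647 246.03893727] [210.46078535 190.65049642]
0.3 [227.31458664 218.50473921] [203.7237455  183.69970886]
0.35 [221.5180087  187.79734651] [196.23020849 175.96842257]
```

View pics/tb.png

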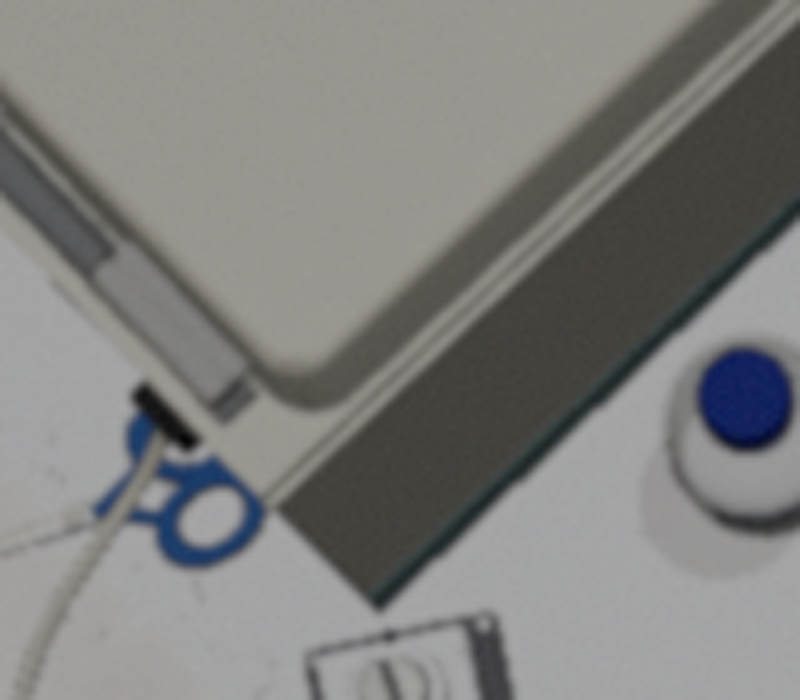

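```bash
python3 - <<'E'
from h import *
s=robot.read_camera("side")
im=s["pixels"][180:290,310:390,::-1].astype(float)
im=np.clip(255*(im/255)**.5,0,255).astype(np.uint8)
cv2.imwrite("pics/ss2.png",cv2.resize(im,None,fx=5,fy=5,interpolation=cv2.INTER_CUBIC))
crop(s,"pics/sb.png",140,130,280,380,2)
for z in(.015,.03,.06,.095): print(z,(proj(s,[.473,-.3635,z])-[310,180])*5)
# epipolar of rim corner: top px (215,201)
t=robot.read_camera("top")
for z in(.15,.2,.22,.24,.26,.28,.3): p=atz(t,215,201,z);print(z,p.round(3),proj(s,p).round(1))
E
```

```text
0.015 [188.89144182 377.04714394]
0.03 [189.91359402 351.53001139]
0.06 [192.02232694 298.8873444 ]
0.095 [194.59732549 234.60476534]
0.15 [ 0.584 -0.072  0.15 ] [236.5 298.7]
0.2 [ 0.574 -0.083  0.2  ] [240.8 272.8]
0.22 [ 0.57  -0.087  0.22 ] [242.6 261.8]
0.24 [ 0.566 -0.091  0.24 ] [244.5 250.5]
0.26 [ 0.563 -0.095  0.26 ] [246.4 238.7]
0.28 [ 0.559 -0.099  0.28 ] [248.4 226.6]
0.3 [ 0.555 -0.103  0.3  ] [250.5 214. ]
```

View pics/ss2.png

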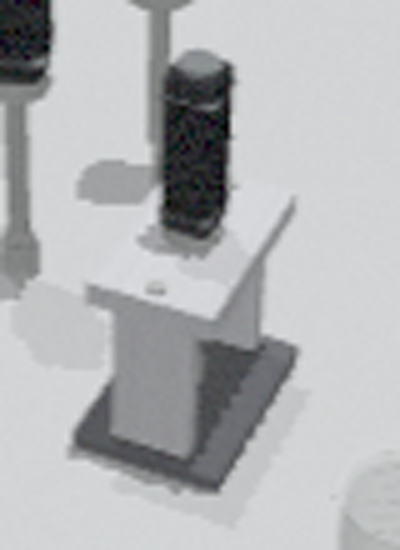

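View pics/sb.png

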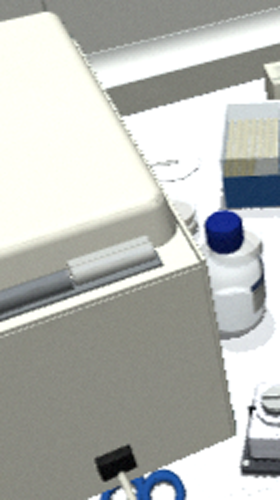

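```bash
python3 -m jog '[[[0,0,-0.05],[0,0,0]],[[0,0,-0.1],[0,0,0]],[[-0.02,-0.02,-0.15],[0,0,0]],[[-0.055,-0.055,-0.16],[0,0,0]],[[-0.09,-0.09,-0.16],[0,0,0]],[[-0.125,-0.125,-0.16],[0,0,0]],[[-0.16,-0.16,-0.16],[0,0,0]],[[-0.195,-0.195,-0.16],[0,0,0]],[[-0.23,-0.23,-0.16],[0,0,0]],[[-0.265,-0.265,-0.16],[0,0,0]],[[-0.3,-0.3,-0.16],[0,0,0]],[[-0.33,-0.33,-0.16],[0,0,0]]]'; python3 -c "
from station import robot
print(robot.sense()['q'])"
```

```text
time: 1.75
tcp_pos: [0.4168, 0.1929, 0.3799]
tcp_rot: [[-0.945, 0.326, 0.001], [0.326, 0.945, 0.0], [-0.001, 0.001, -1.0]]
wrist_force: [0.9, -0.4, 0.4]
finger_gap: 0.999
[-39.0289334   10.83299493  13.10087643 101.66403136  -2.631678
  67.74024658  45.82108399]
```

```bash
python3 -m jog '[[[-0.02,-0.04,0],[0,0,0]],[[-0.045,-0.08,0],[0,0,0]],[[-0.07,-0.12,0],[0,0,0]],[[-0.095,-0.165,0],[0,0,0]],[[-0.12,-0.21,0],[0,0,0]],[[-0.145,-0.25,0],[0,0,0]],[[-0.17,-0.295,0],[0,0,0]],[[-0.195,-0.34,0],[0,0,0]],[[-0.22,-0.38,0],[0,0,0]],[[-0.245,-0.42,0],[0,0,0]],[[-0.27,-0.465,0],[0,0,0]],[[-0.295,-0.505,0],[0,0,0]]]'; python3 - <<'E'
from h import *
import json
s=robot.sense();print(s['q'],s['tcp_pos'])
c=robot.read_camera("wrist");cv2.imwrite("pics/w1.png",c["pixels"][:,:,::-1])
print(proj(c,[.473,-.3635,.183],s),proj(c,s['tcp_pos'],s))
E
```

```text
time: 2.95
tcp_pos: [0.5311, -0.3826, 0.3799]
tcp_rot: [[-0.945, 0.326, 0.001], [0.326, 0.945, 0.0], [-0.001, 0.001, -1.0]]
wrist_force: [-0.0, -0.2, 0.3]
finger_gap: 1.001
[ 18.50754889  31.96419137  27.53256409  72.38527094 -14.50447343
  78.97394104 116.17422918] [ 0.53108217 -0.38262011  0.37989465]
[319.87048981 162.70858115] [321.28113886 288.72613024]
```

View pics/w1.png

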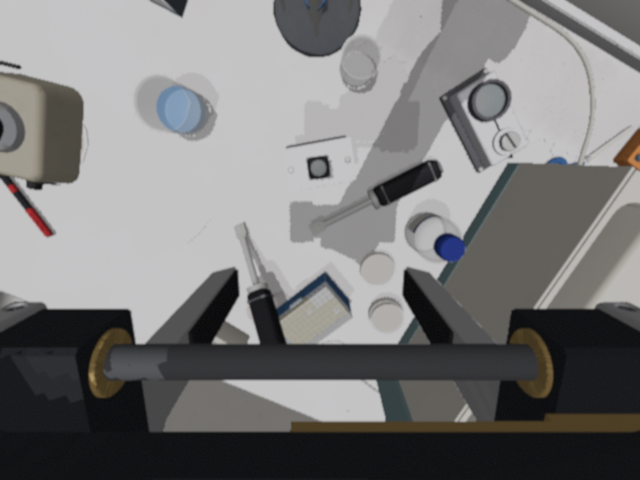

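```bash
python3 - <<'E'
from h import *
s=robot.sense()
c=robot.read_camera("wrist")
crop(c,"pics/w1a.png",270,120,370,210,7)
crop(c,"pics/w1b.png",430,50,540,180,5)
print('cap',atz(c,318.5,168,.183,s))
for p in((318,222),(240,230)):print(atz(c,*p,0,s))
t=robot.read_camera("top")
for p in((424,201),(481,229)):
  for z in(.2,.25,.3):print(z,atz(t,*p,z).round(3))
E
```

```text
cap [ 0.47572661 -0.37680395  0.183     ]
[ 0.56428118 -0.41170157  0.        ]
[ 0.53363321 -0.53979547  0.        ]
0.2 [ 0.579 -0.431  0.2  ]
0.25 [ 0.569 -0.424  0.25 ]
0.3 [ 0.559 -0.417  0.3  ]
0.2 [ 0.534 -0.525  0.2  ]
0.25 [ 0.526 -0.513  0.25 ]
0.3 [ 0.518 -0.502  0.3  ]
```

View pics/w1a.png

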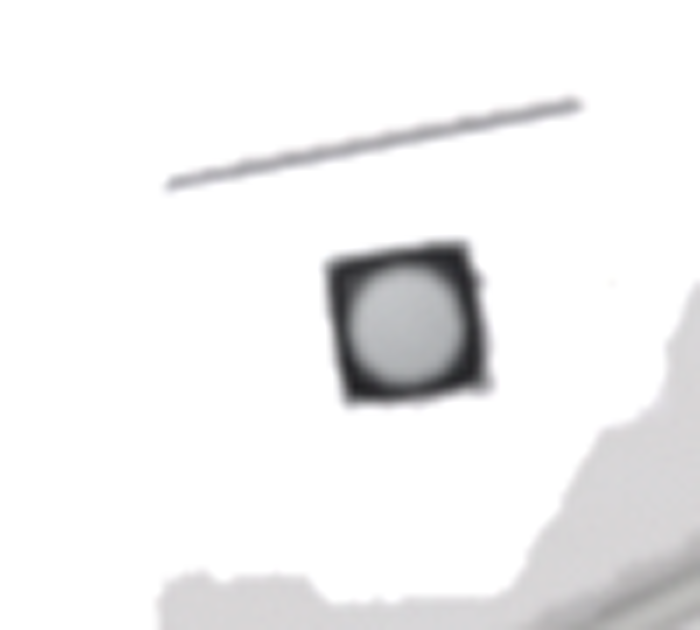

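View pics/w1b.png

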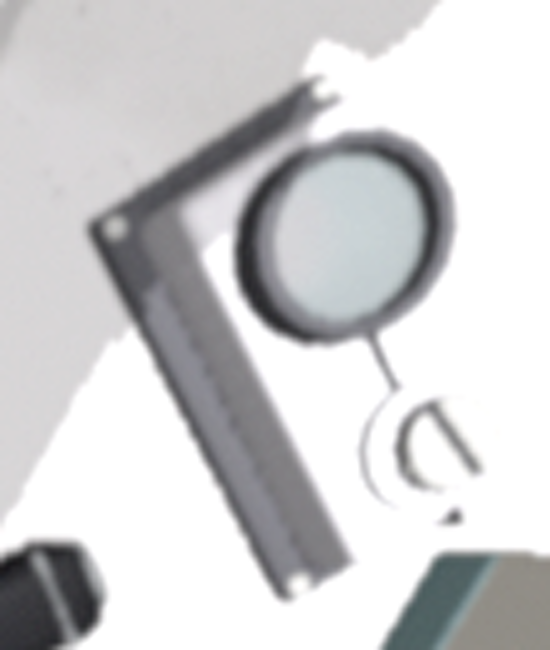

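```bash
python3 - <<'E'
from h import *
s=robot.sense()
c=robot.read_camera("wrist")
p=atz(c,328.3,166.4,.183,s);print('cap',p)
print(proj(c,[.473,-.3635,.183],s))
print('screw',atz(c,430+438/5,50+440/5,.061,s))
R=s['tcp_rot'];print(R.T@(p-s['tcp_pos']))
print(R.T@(np.array([.474,-.361,.183])-s['tcp_pos']))
E
```

```text
cap [ 0.47777909 -0.35772966  0.183     ]
[321.68665601 163.89369247]
screw [ 0.5330693  -0.09536381  0.061     ]
[0.05755029 0.00795369 0.19546539]
[0.0600347  0.00361729 0.19547311]
```

```bash
python3 -m jog '[[[0.03,0.003,0.04],[0,0,-4]],[[0.058,0.005,0.08],[0,0,-8]],[[0.058,0.005,0.09],[0,0,-8]],[[0.058,0.005,0.09],[0,0,-8]]]'; python3 - <<'E'
from h import *
s=robot.sense();print(s['q'],s['tcp_pos'])
c=robot.read_camera("wrist");cv2.imwrite("pics/w2.png",c["pixels"][:,:,::-1])
crop(c,"pics/w2a.png",260,180,380,300,6)
print(proj(c,[.474,-.361,.183],s),proj(c,s['tcp_pos'],s))
E
```

```text
time: 3.55
tcp_pos: [0.477, -0.3549, 0.2881]
tcp_rot: [[-0.981, 0.192, -0.002], [0.192, 0.981, 0.004], [0.003, 0.004, -1.0]]
wrist_force: [0.7, 0.4, 0.4]
finger_gap: 1.0
[ 18.36467845  29.34007947  24.96741242  91.26846341 -13.59885636
  62.63547367 125.77791924] [ 0.47700745 -0.35489143  0.2881292 ]
[312.89697662 238.33572871] [321.60808557 288.85153896]
```

View pics/w2.png

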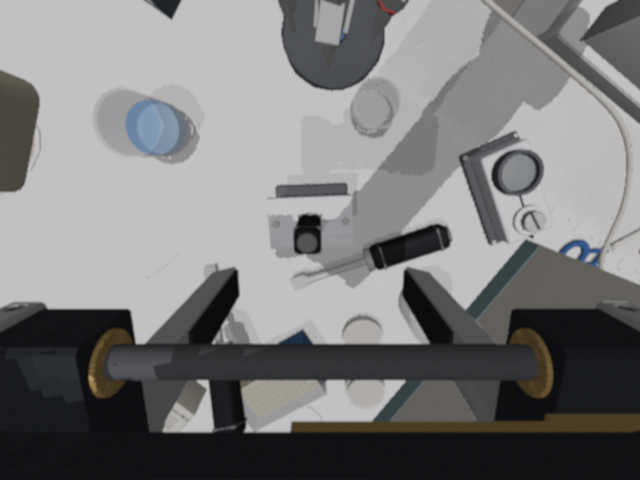

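View pics/w2a.png

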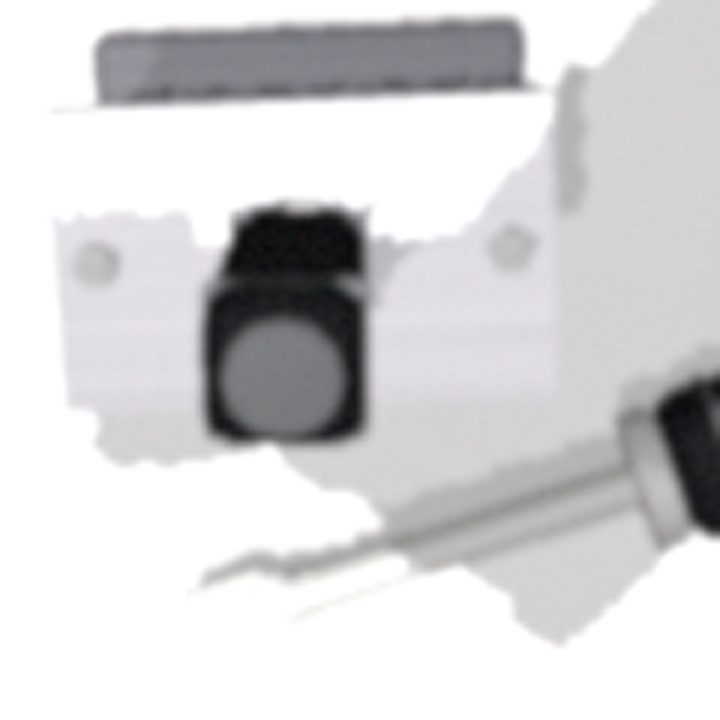

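```bash
python3 - <<'E'
from h import *
s=robot.sense();print(s['tcp_pos'],s['time'])
c=robot.read_camera("wrist")
crop(c,"pics/w3a.png",260,180,380,300,6)
p=atz(c,307.2,242.5,.183,s);print('cap',p)
R=s['tcp_rot'];print(R.T@(p-s['tcp_pos']),R[:,0])
for q in((260+97/6,180+263/6),(260+512/6,180+250/6)): print(atz(c,*q,.095,s))
E
```

```text
[ 0.47881248 -0.35660126  0.28994942] 3.6
cap [ 0.47925138 -0.36864861  0.183     ]
[-0.00258766 -0.01186961  0.10693889] [-0.98146858  0.19161791 -0.00141739]
[ 0.47399086 -0.4059737   0.095     ]
[ 0.48630404 -0.33044486  0.095     ]
```

View pics/w3a.png

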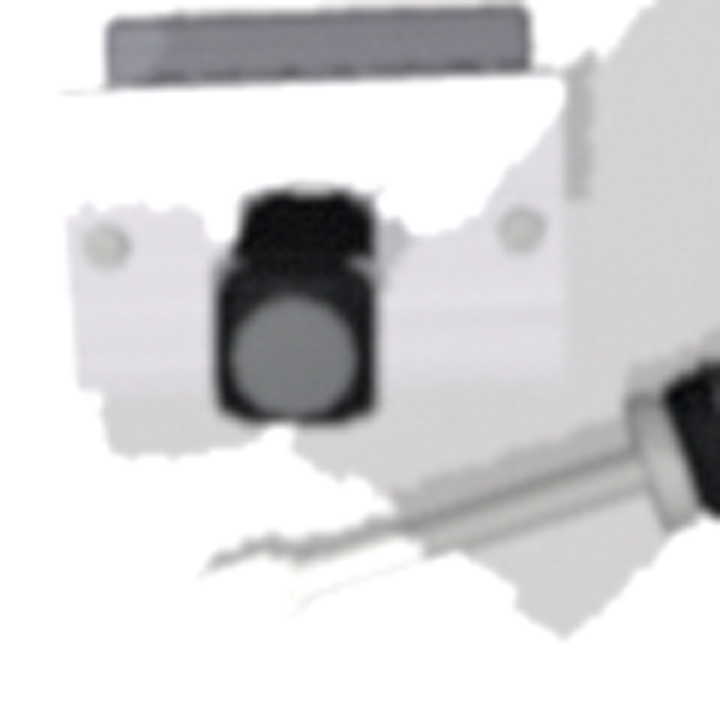

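```bash
python3 - <<'E'
from h import *
s=robot.sense();print(s['tcp_pos'],s['time'])
c=robot.read_camera("wrist")
R=s['tcp_rot']
p=atz(c,309.3,239.5,.183,s);print('cap',p,R.T@(p-s['tcp_pos']))
a=[atz(c,*q,.095,s) for q in((260+107/6,180+247/6),(260+520/6,180+230/6))];m=(a[0]+a[1])/2
print(a,m,R.T@(m-s['tcp_pos']));d=a[1]-a[0];print(np.degrees(np.arctan2(d[1],d[0])))
print(np.degrees(np.arctan2(R[1,1],R[0,1])))
E
```

```text
[ 0.47965507 -0.35761796  0.29084753] 3.65
cap [ 0.47826788 -0.36765865  0.183     ] [-0.00019394 -0.01009775  0.10785095]
[array([ 0.47275788, -0.40502169,  0.095     ]), array([ 0.48424382, -0.32968154,  0.095     ])] [ 0.47850085 -0.36735162  0.095     ] [-6.39161934e-05 -9.73320727e-03  1.95850947e-01]
81.33174657845899
78.95861397068131
```

```bash
python3 -m jog '[[[0.002,-0.009,0.02],[0,0,0]],[[0.002,-0.009,0.05],[0,0,0]],[[0.002,-0.009,0.08],[0,0,0]],[[0.002,-0.009,0.11],[0,0,0]],[[0.002,-0.009,0.135],[0,0,0]],[[0.002,-0.009,0.146],[0,0,0]],[[0.002,-0.009,0.146],[0,0,0]],[[0.002,-0.009,0.146],[0,0,0]]]'; python3 - <<'E'
from h import *
s=robot.sense()
c=robot.read_camera("wrist");cv2.imwrite("pics/w4.png",c["pixels"][:,:,::-1])
c=robot.read_camera("side");crop(c,"pics/s4.png",270,120,430,300,4)
print(s['tcp_pos'],s['wrist_force'])
E
```

```text
time: 4.5
tcp_pos: [0.478, -0.3679, 0.1466]
tcp_rot: [[-0.981, 0.191, 0.006], [0.191, 0.982, -0.003], [-0.007, -0.002, -1.0]]
wrist_force: [0.1, -0.1, 1.5]
finger_gap: 1.002
[ 0.47800745 -0.36786707  0.14656102] [ 0.05982585 -0.09046183  1.47298256]
```

View pics/w4.png

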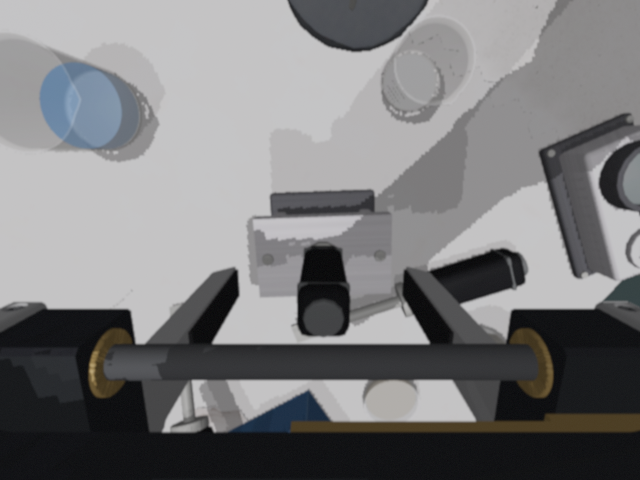

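View pics/s4.png

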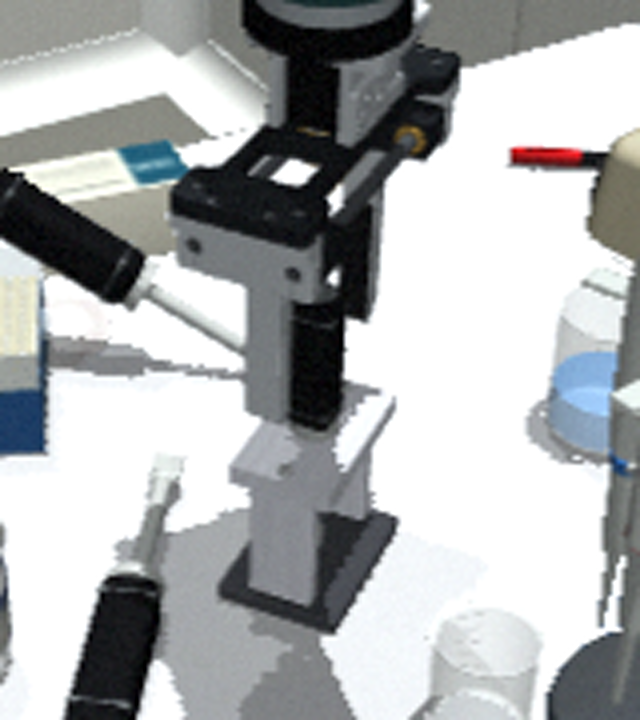

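```bash
python3 -m jog '[[[0,0,0],[0,0,0]],[[0,0,0],[0,0,0]],[[0,0,0],[0,0,0]],[[0,0,0],[0,0,0]],[[0,0,0],[0,0,0]],[[0,0,0],[0,0,0]],[[0,0,0],[0,0,0]],[[0,0,0],[0,0,0]],[[0,0,0],[0,0,0]],[[0,0,0],[0,0,0]]]' 0 35; python3 - <<'E'
from h import *
s=robot.sense()
print(s['q'],s['tcp_pos'],s['wrist_force'],s['wrist_torque'])
c=robot.read_camera("wrist");crop(c,"pics/w5.png",240,180,400,340,4)
print(atz(c,323,316,.183,s))
E
```

```text
time: 5.6
tcp_pos: [0.4778, -0.3676, 0.1468]
tcp_rot: [[-0.981, 0.191, 0.006], [0.191, 0.981, -0.003], [-0.007, -0.002, -1.0]]
wrist_force: [-0.1, 0.2, 0.4]
finger_gap: 0.257
[ 21.93764156  38.45119554  21.05196596  99.73808647 -18.58748998
  44.84907985 130.99181982] [ 0.47784098 -0.36756334  0.14675636] [-0.07992494  0.24474763  0.42055056] [ 0.07683357 -0.05485024 -0.01833662]
[ 0.47502004 -0.36646926  0.183     ]
```

View pics/w5.png

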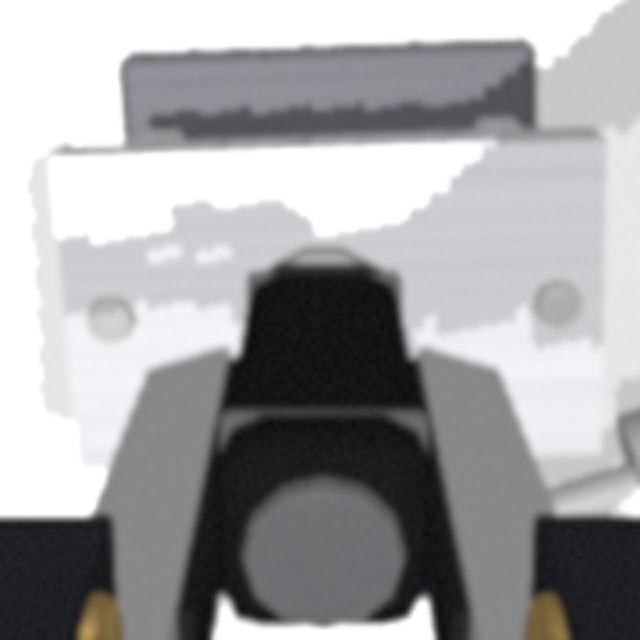

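```bash
python3 -m jog '[[[0,0,-0.02],[0,0,0]],[[0,0,-0.05],[0,0,0]],[[0,0,-0.08],[0,0,0]],[[0,0,-0.11],[0,0,0]],[[0,0,-0.14],[0,0,0]],[[0,0,-0.15],[0,0,0]],[[0,0,-0.15],[0,0,0]]]'; python3 - <<'E'
from h import *
s=robot.sense()
print(s['tcp_pos'],s['wrist_force'],s['wrist_torque'],s['finger_gap'])
c=robot.read_camera("wrist");crop(c,"pics/w6.png",240,180,400,340,4);cv2.imwrite("pics/w6f.png",c["pixels"][:,:,::-1])
c=robot.read_camera("side");crop(c,"pics/s6.png",270,80,430,300,3);
c=robot.read_camera("top");cv2.imwrite("pics/t6.png",c["pixels"][:,:,::-1])
E
```

```text
time: 6.35
tcp_pos: [0.4772, -0.3675, 0.2975]
tcp_rot: [[-0.981, 0.191, 0.008], [0.191, 0.981, -0.004], [-0.009, -0.003, -1.0]]
wrist_force: [-0.1, 0.5, -4.5]
finger_gap: 0.253
[ 0.47721648 -0.36751343  0.29751993] [-0.05940466  0.53808051 -4.48932391] [0.02172593 0.0010081  0.05078765] 0.2529816142048591
```

View pics/w6.png

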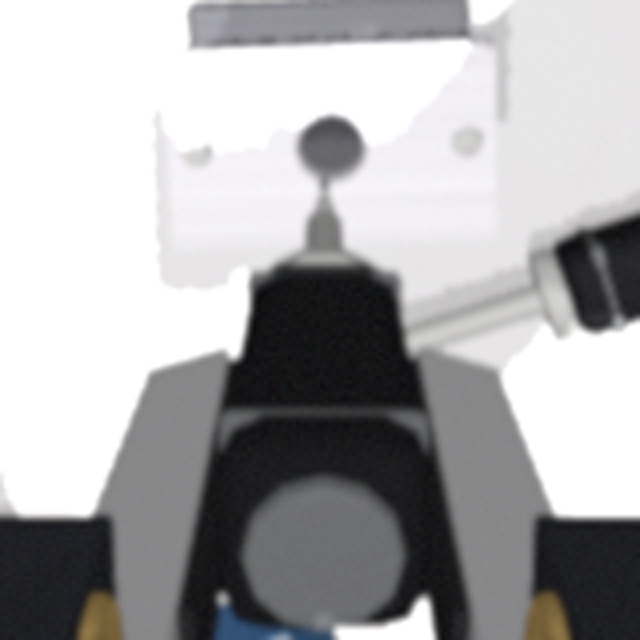

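View pics/s6.png

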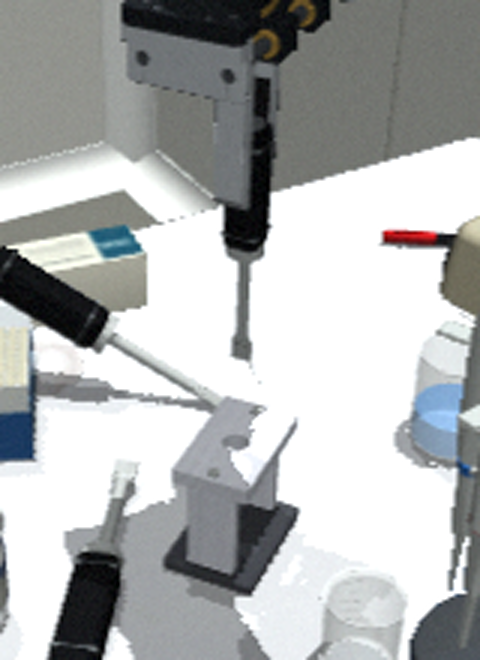

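View pics/t6.png

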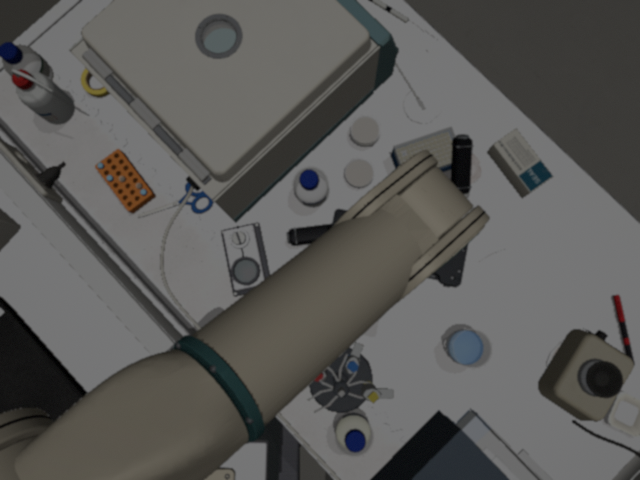

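```bash
cat > tf.py <<'E'
from h import *
def tool(c,u,v,z):
    T=np.array(c["tool_from_camera"]);d=np.linalg.inv(np.array(c["mtx"]))@[u,v,1];d=T[:3,:3]@[d[0],-d[1],-d[2]]
    return T[:3,3]+d*(z-T[2,3])/d[2]
E
python3 - <<'E'
from tf import *
c=robot.read_camera("wrist")
print(tool(c,321.3,317.5,-.0362),tool(c,321.25,224.5,.1318))
# stand hole center px
s=robot.sense();print(s['tcp_pos'],s['wrist_force'])
print(atz(c,240+332/4,180+147/4,.095,s))
# side view tip (350.5,198)
t=robot.read_camera("side")
tp=s['tcp_pos']+s['tcp_rot']@np.array([.0025,0,.1318]);print(tp,proj(t,tp),270+241/3,80+355/3)
E
```

```text
[ 0.00199534 -0.00026084 -0.0362    ] [7.84317441e-03 1.10561705e-04 1.31800000e-01]
[ 0.47617233 -0.36625441  0.29473592] [-0.3098987  -0.35387151 -2.77639203]
[ 0.47473938 -0.36379617  0.095     ]
[ 0.47416853 -0.36591983  0.16292787] [349.71772236 199.25510523] 350.3333333333333 198.33333333333331
```

```bash
python3 -m jog '[[[0,0.03,0],[0,0,-4]],[[0,0.07,0],[0,0,-9]],[[0,0.11,0],[0,0,-14]],[[0,0.15,0],[0,0,-20]],[[0,0.18,0],[0,0,-25]],[[0,0.2,0],[0,0,-28]],[[0,0.2,0],[0,0,-28]],[[0,0.2,0],[0,0,-28]]]'; python3 - <<'E'
from tf import *
c=robot.read_camera("wrist")
s=robot.sense();print(s['tcp_pos'],s['wrist_force'])
c=robot.read_camera("wrist");cv2.imwrite("pics/w7.png",c["pixels"][:,:,::-1])
print(s['tcp_pos'],s['q'],proj(c,[.531,-.1,.061],s))
E
```

```text
time: 7.4
tcp_pos: [0.5142, -0.1713, 0.2945]
tcp_rot: [[-0.957, -0.29, 0.003], [-0.29, 0.957, -0.003], [-0.002, -0.003, -1.0]]
wrist_force: [-0.3, -1.0, -2.4]
finger_gap: 0.254
[ 0.5139777  -0.17214373  0.29457886] [-0.14175896 -0.39024161 -2.4687505 ]
[ 0.5139777  -0.17214373  0.29457886] [  3.41246646  23.05473082  17.41896072  99.03661376  -7.75327462
  58.87988591 130.2908583 ] [373.77587619 243.34113955]
```

View pics/w7.png

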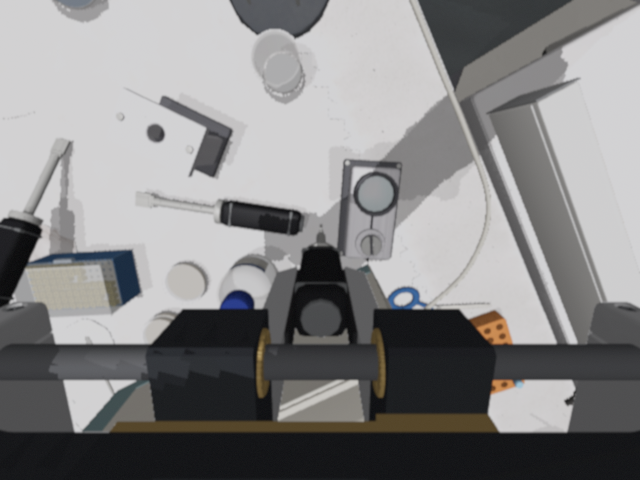

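```bash
python3 - <<'E'
from tf import *
s=robot.sense()
c=robot.read_camera("wrist")
im=c["pixels"][205:285,310:420,::-1]
cv2.imwrite("pics/w8.png",cv2.resize(im,None,fx=7,fy=7,interpolation=cv2.INTER_CUBIC))
print(s['tcp_pos'])
E
```

```text
[ 0.51390326 -0.17236546  0.29462517]
```

View pics/w8.png

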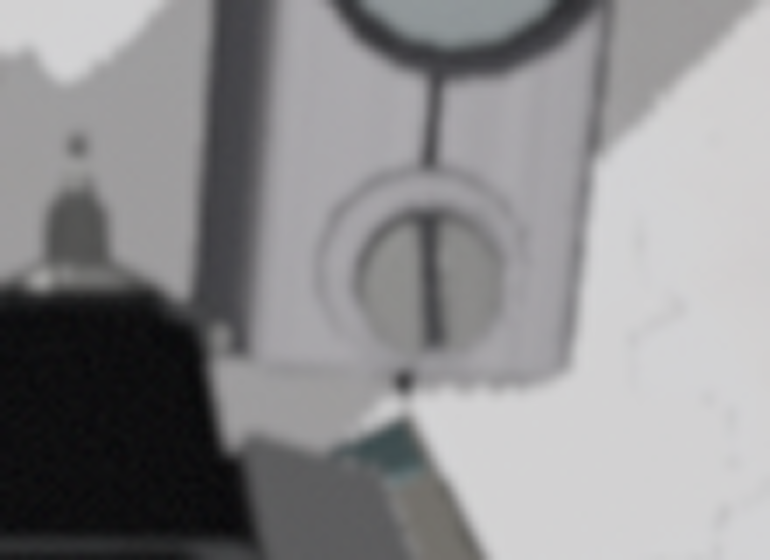

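```bash
python3 - <<'E'
from tf import *
s=robot.sense();R=s['tcp_rot']
c=robot.read_camera("wrist")
f=lambda u,v,z:atz(c,310+u/7,205+v/7,z,s)
h=f(430,282,.061);print('head',h,R.T@(h-s['tcp_pos']))
for z in(.061,.056):
  a,b=f(424,212,z),f(435,345,z);d=a-b;print(a,b,np.degrees(np.arctan2(-d[1],-d[0])))
print('toolx az',np.degrees(np.arctan2(-R[1,0],-R[0,0])))
# mount yaw from right plate edge etc (z=.044): right edge of block
a,b=f(605,30,.044),f(575,360,.044);d=b-a;print(np.degrees(np.arctan2(d[1],d[0])))
a,b=f(275,30,.044),f(245,350,.044);d=b-a;print(np.degrees(np.arctan2(d[1],d[0])))
E
```

```text
head [ 0.5343136 -0.1020114  0.061    ] [-0.0391999   0.06220458  0.23355204]
[ 0.52248981 -0.10717398  0.061     ] [ 0.54513231 -0.0973652   0.061     ] 23.42236525900138
[ 0.52343774 -0.10610014  0.056     ] [ 0.54636349 -0.09616866  0.056     ] 23.422365259001275
toolx az 16.74396437779546
14.793634954022243
12.630650316835164
```

```bash
python3 -m jog '[[[-0.01,0.02,0],[0,0,-2]],[[-0.025,0.04,0],[0,0,-4]],[[-0.0405,0.062,0],[0,0,-5.7]],[[-0.0405,0.0625,0.02],[0,0,-5.7]],[[-0.0405,0.0625,0.04],[0,0,-5.7]],[[-0.0405,0.0625,0.06],[0,0,-5.7]],[[-0.0405,0.0625,0.08],[0,0,-5.7]],[[-0.0405,0.0625,0.085],[0,0,-5.7]],[[-0.0405,0.0625,0.085],[0,0,-5.7]],[[-0.0405,0.0625,0.085],[0,0,-5.7]]]'; python3 - <<'E'
from tf import *
robot.read_camera("top")
s=robot.sense()
c=robot.read_camera("wrist");cv2.imwrite("pics/w9f.png",c["pixels"][:,:,::-1])
im=c["pixels"][180:280,270:380,::-1]
cv2.imwrite("pics/w9.png",cv2.resize(im,None,fx=7,fy=7,interpolation=cv2.INTER_CUBIC))
print(s['tcp_pos'],s['tcp_rot'],s['wrist_force'])
c=robot.read_camera("side");im=c["pixels"][240:370,220:360,::-1];cv2.imwrite("pics/s9.png",cv2.resize(im,None,fx=5,fy=5,interpolation=cv2.INTER_CUBIC))
E
```

```text
time: 8.6
tcp_pos: [0.5357, -0.1013, 0.2104]
tcp_rot: [[-0.924, -0.381, 0.005], [-0.381, 0.924, -0.003], [-0.003, -0.004, -1.0]]
wrist_force: [0.9, -0.1, -2.2]
finger_gap: 0.256
[ 0.53585235 -0.10119354  0.21065538] [[-0.92434829 -0.38151343  0.00526647]
 [-0.38153038  0.92435242 -0.00267628]
 [-0.00384704 -0.00448313 -0.99998255]] [ 0.66958378 -0.36857583 -2.28694003]
```

View pics/w9.png

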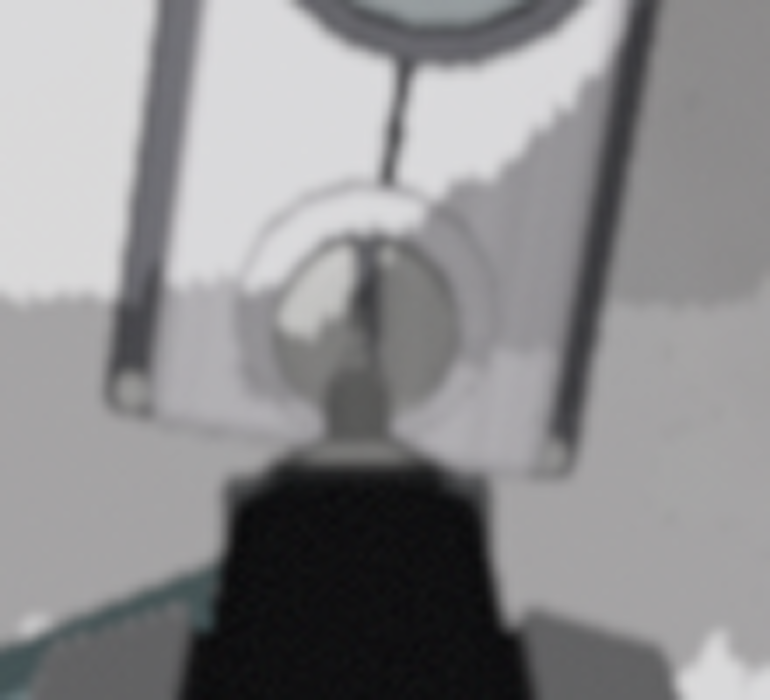

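View pics/s9.png

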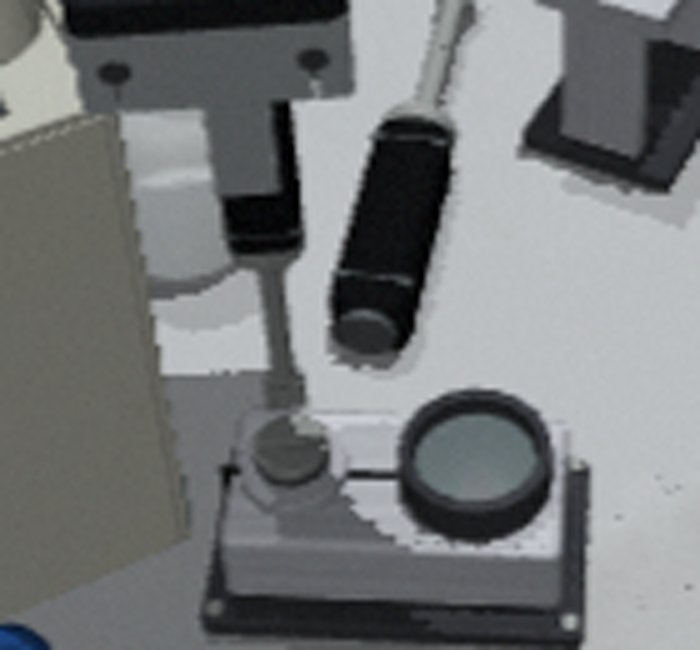

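```bash
python3 - <<'E'
from tf import *
s=robot.sense()
ims=[]
for i in range(3):
    c=robot.read_camera("wrist");ims.append(c["pixels"][205:250,300:345,::-1].astype(float))
im=np.mean(ims,0);im=np.clip(255*(im/255)**.6*1.0,0,255).astype(np.uint8)
cv2.imwrite("pics/w10.png",cv2.resize(im,None,fx=13,fy=13,interpolation=cv2.INTER_CUBIC))
print(s['tcp_pos'],s['wrist_force'])
h=tool(c,270+367/7,180+325/7,s['tcp_pos'][2]-.061);print('head in tool',h)
E
```

```text
[ 0.53572813 -0.10093151  0.21057985] [ 0.10890684 -0.41286808 -2.5777893 ]
head in tool [0.00282121 0.00063078 0.14957985]
```

View pics/w10.png

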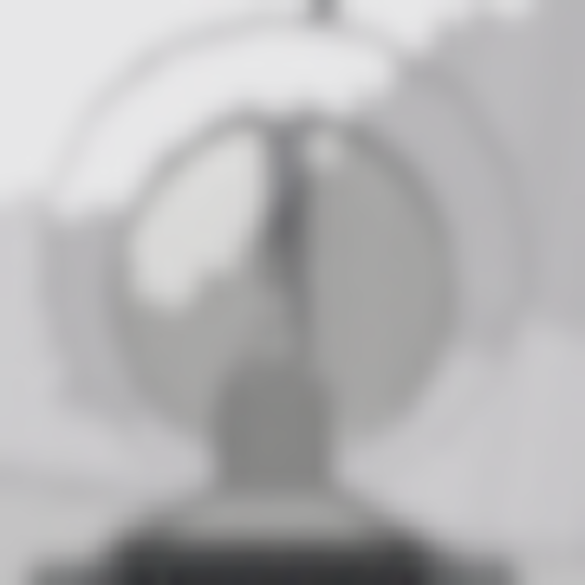

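```bash
python3 -m jog '[[[0.001,0.0011,0.003],[0,0,0]],[[0.001,0.0011,0.007],[0,0,0]],[[0.001,0.0011,0.011],[0,0,0]],[[0.001,0.0011,0.0125],[0,0,0]],[[0.001,0.0011,0.0125],[0,0,0]],[[0.001,0.0011,0.0125],[0,0,0]]]'; python3 - <<'E'
from tf import *
ims=[]
robot.read_camera("top")
for i in range(3):
    s=robot.sense();c=robot.read_camera("wrist");ims.append(c["pixels"][205:250,300:345,::-1].astype(float))
im=np.mean(ims,0);im=np.clip(255*(im/255)**.6*1.0,0,255).astype(np.uint8)
cv2.imwrite("pics/w11.png",cv2.resize(im,None,fx=13,fy=13,interpolation=cv2.INTER_CUBIC))
print(s['tcp_pos'],s['wrist_force'],s['tcp_rot'][:,0])
c=robot.read_camera("side");im=c["pixels"][310:350,260:300,::-1];cv2.imwrite("pics/s11.png",cv2.resize(im,None,fx=13,fy=13,interpolation=cv2.INTER_CUBIC))
E
```

```text
time: 9.5
tcp_pos: [0.5342, -0.1001, 0.1976]
tcp_rot: [[-0.924, -0.382, 0.004], [-0.382, 0.924, -0.002], [-0.003, -0.004, -1.0]]
wrist_force: [0.7, 0.2, -3.1]
finger_gap: 0.257
[ 0.53419193 -0.10010753  0.19777972] [ 0.31552432 -0.09504193 -2.54484959] [-0.92408845 -0.38216433 -0.00331122]
```

View pics/w11.png

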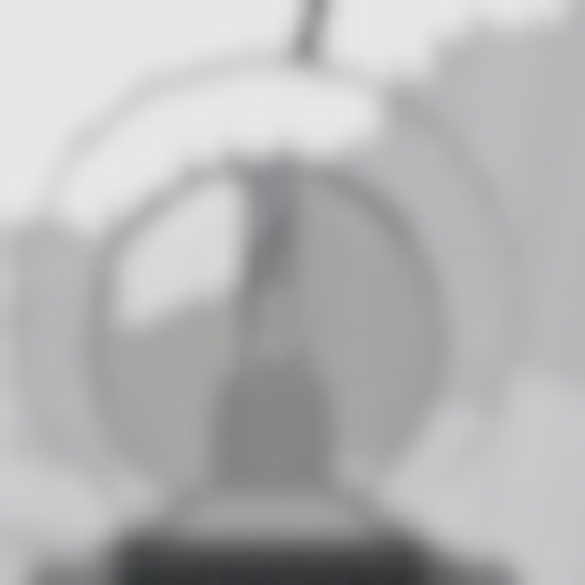

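View pics/s11.png

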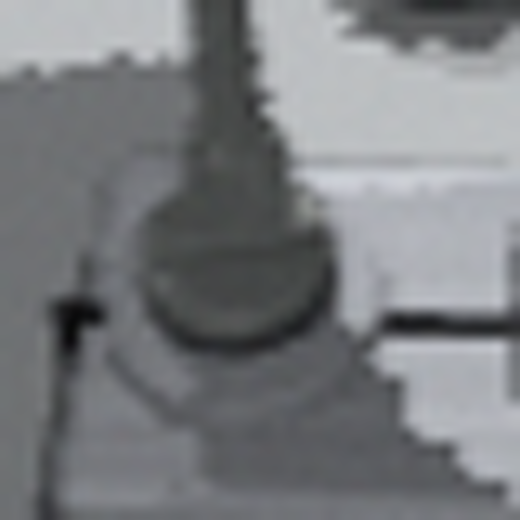

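```bash
python3 -m jog '[[[0,-0.0005,0.001],[0,0,1]],[[0,-0.0005,0.003],[0,0,1.5]],[[0,-0.0005,0.004],[0,0,1.5]],[[0,-0.0005,0.005],[0,0,1.5]],[[0,-0.0005,0.0055],[0,0,1.5]],[[0,-0.0005,0.0055],[0,0,1.5]],[[0,-0.0005,0.0055],[0,0,1.5]]]'; python3 - <<'E'
from tf import *
for i in range(3):
    s=robot.sense();print(s['tcp_pos'],s['wrist_force'],s['wrist_torque']);c=robot.read_camera("wrist")
im=c["pixels"][205:250,300:345,::-1].astype(float)
im=np.clip(255*(im/255)**.6*1.0,0,255).astype(np.uint8)
cv2.imwrite("pics/w12.png",cv2.resize(im,None,fx=13,fy=13,interpolation=cv2.INTER_CUBIC))
E
```

```text
time: 10.45
tcp_pos: [0.5344, -0.1006, 0.1923]
tcp_rot: [[-0.934, -0.358, 0.005], [-0.358, 0.934, -0.002], [-0.003, -0.004, -1.0]]
wrist_force: [-0.2, -0.4, -1.9]
finger_gap: 0.255
[ 0.53440244 -0.10060289  0.1923063 ] [-0.21853815 -0.44590878 -1.88431693] [ 0.06600133 -0.02481487  0.01439155]
[ 0.53443072 -0.10061966  0.19232396] [ 0.10269242  0.62112176 -2.68194818] [ 0.06382079 -0.02598599  0.02005823]
[ 0.53444004 -0.10060924  0.19236049] [-0.63224179  0.05290293 -2.76679796] [ 0.07237226  0.0501993  -0.02618699]
```

View pics/w12.png

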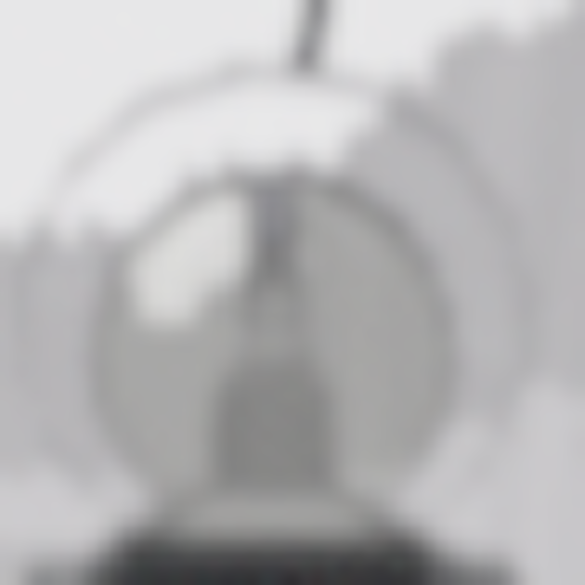

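```bash
python3 -m jog '[[[0,-0.0001,0.0007],[0,0,0]],[[0,-0.0002,0.0014],[0,0,0]],[[0,-0.0002,0.0014],[0,0,0]]]'; python3 - <<'E'
from tf import *
for i in range(3):
    s=robot.sense();print(s['tcp_pos'],s['wrist_force'],s['wrist_torque']);c=robot.read_camera("wrist")
E
```

```text
time: 10.9
tcp_pos: [0.5344, -0.1008, 0.1908]
tcp_rot: [[-0.934, -0.358, 0.005], [-0.358, 0.934, -0.002], [-0.003, -0.004, -1.0]]
wrist_force: [-0.1, -0.5, -3.0]
finger_gap: 0.255
[ 0.53444005 -0.1007832   0.19082458] [-0.07168998 -0.48642062 -3.00326717] [ 0.01028821 -0.02997387  0.00122498]
[ 0.53446115 -0.10081013  0.19086129] [-2.50259239e-03 -2.40181856e-01 -2.89122301e+00] [0.04739246 0.03205982 0.00614452]
[ 0.53447312 -0.10079407  0.19090761] [-0.12222296 -0.02730795 -3.00633056] [0.04448556 0.01015541 0.01099198]
```

```bash
python3 -m jog '[[[0,0,0.0007],[0,0,0]],[[0,0,0.0014],[0,0,0]],[[0,0,0.0014],[0,0,0]]]'; python3 - <<'E'
from tf import *
for i in range(3):
    s=robot.sense();print(s['tcp_pos'],s['wrist_force'],s['wrist_torque']);c=robot.read_camera("wrist")
im=c["pixels"][205:250,300:345,::-1].astype(float)
im=np.clip(255*(im/255)**.6*1.0,0,255).astype(np.uint8)
cv2.imwrite("pics/w13.png",cv2.resize(im,None,fx=13,fy=13,interpolation=cv2.INTER_CUBIC))
c=robot.read_camera("side");im=c["pixels"][310:350,260:300,::-1];cv2.imwrite("pics/s13.png",cv2.resize(im,None,fx=13,fy=13,interpolation=cv2.INTER_CUBIC))
E
```

```text
time: 11.35
tcp_pos: [0.5344, -0.1008, 0.1894]
tcp_rot: [[-0.934, -0.358, 0.004], [-0.358, 0.934, -0.002], [-0.003, -0.004, -1.0]]
wrist_force: [0.0, -0.0, -3.1]
finger_gap: 0.255
[ 0.53441965 -0.10077981  0.18942484] [ 0.04673349 -0.01722394 -3.07936506] [0.0529806  0.02322872 0.01516299]
[ 0.53449904 -0.10077572  0.18949435] [-0.68076333 -0.26151756 -2.70258162] [ 0.11149182  0.00790577 -0.01552243]
[ 0.53449274 -0.10077698  0.18949148] [ 0.66321645 -0.02686814 -2.39164457] [ 0.07478229  0.00299481 -0.01746929]
```

View pics/s13.png

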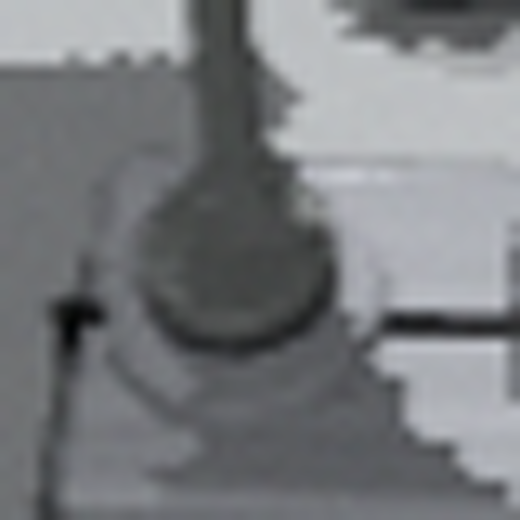

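View pics/w13.png

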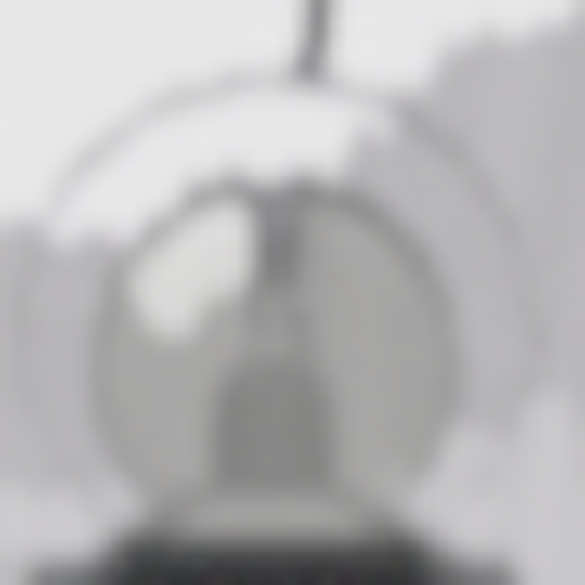

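```bash
python3 -m jog '[[[0,0,0.0006],[0,0,0]],[[0,0,0.0012],[0,0,0]],[[0,0,0.0012],[0,0,0]]]'; python3 - <<'E'
from tf import *
for i in range(4):
    s=robot.sense();print(s['tcp_pos'],s['wrist_force'],s['wrist_torque']);c=robot.read_camera("wrist")
E
```

```text
time: 11.85
tcp_pos: [0.5345, -0.1008, 0.1883]
tcp_rot: [[-0.934, -0.358, 0.005], [-0.358, 0.934, -0.002], [-0.003, -0.004, -1.0]]
wrist_force: [-1.0, 0.6, -3.1]
finger_gap: 0.25
[ 0.53447617 -0.10078762  0.1882721 ] [-0.97623332  0.64582584 -3.09345699] [ 0.08403956  0.01526943 -0.02310392]
[ 0.53448382 -0.10076608  0.18826734] [-0.39819576  0.86011895 -3.05476562] [ 0.06452275 -0.03767195  0.01385496]
[ 0.53453024 -0.10080446  0.18832091] [ 0.34638833 -0.84330992 -2.25587728] [0.07061601 0.05903647 0.01593383]
[ 0.53453829 -0.10079352  0.18833142] [ 0.35505036  0.1023059  -2.59878462] [ 0.07301356 -0.02509221 -0.04799174]
```

```bash
python3 -m jog '[[[0,0,0.0005],[0,0,0]],[[0,0,0.001],[0,0,0]],[[0,0,0.001],[0,0,0]]]'; python3 - <<'E'
from tf import *
for i in range(4):
    s=robot.sense();print(s['tcp_pos'],s['wrist_force'],s['wrist_torque']);c=robot.read_camera("wrist")
E
```

```text
time: 12.35
tcp_pos: [0.5346, -0.1008, 0.1875]
tcp_rot: [[-0.934, -0.358, 0.005], [-0.358, 0.934, -0.002], [-0.004, -0.004, -1.0]]
wrist_force: [-0.5, 0.5, -1.1]
finger_gap: 0.253
[ 0.53460738 -0.10081423  0.18747366] [-0.52742856  0.48730966 -1.07097454] [0.13463695 0.13015291 0.00681486]
[ 0.53463253 -0.10081038  0.18750795] [ 0.06669732  0.3276884  -1.1539268 ] [ 0.07138951  0.06855648 -0.03409143]
[ 0.53461035 -0.10080317  0.1874923 ] [ 1.04837335 -0.60343515 -0.85994298] [ 0.04552001  0.13088609 -0.0126635 ]
[ 0.5346389  -0.10081179  0.18748226] [ 0.63885878 -0.30663187 -0.17345887] [ 0.05903138  0.09819022 -0.03747829]
```

```bash
python3 - <<'E'
from tf import *
s=robot.sense();c=robot.read_camera("wrist");im=c["pixels"]
print(tool(c,321.4,233.1,.1895-.061), s['tcp_pos'], s['q'])
# predicted from world head estimates
R=s['tcp_rot']
for h in([.5302,-.1012,.061],[.531,-.0993,.061],[.5343,-.102,.061]): print(R.T@(np.array(h)-s['tcp_pos']))
cv2.imwrite("pics/w14.png",im[:,:,::-1])
E
```

```text
[ 0.00108158 -0.00039291  0.1285    ] [ 0.53461565 -0.1008152   0.18748156] [ -1.51134189  30.06859165  13.64494705 106.59637193  -9.64877818
  44.14447813 128.23986525]
[0.00473468 0.00172677 0.12645881]
[0.00330778 0.0032147  0.12645821]
[ 0.00119245 -0.00048731  0.12648094]
```

View pics/w14.png

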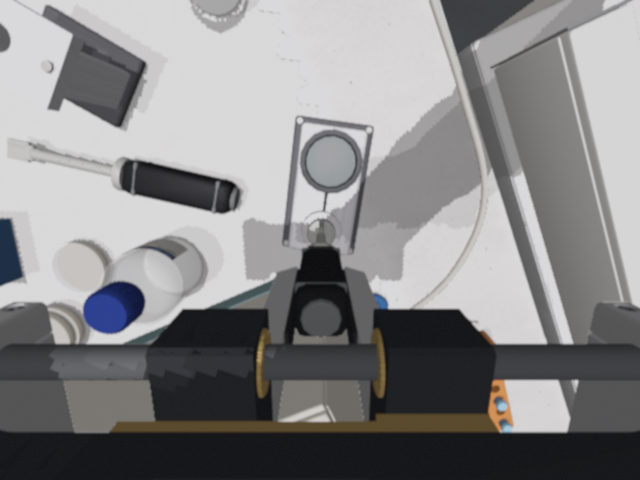

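```bash
python3 -m jog '[[[0,-0.0001,0.0002],[0,0,4]],[[0,-0.0002,0.0003],[0,0,8]],[[0,-0.0003,0.0003],[0,0,12]],[[0.0001,-0.0004,0.0003],[0,0,16]],[[0.0001,-0.0005,0.0003],[0,0,20]],[[0.0001,-0.0005,0.0003],[0,0,20]]]'; python3 - <<'E'
from tf import *
for i in range(4):
    s=robot.sense();print(s['tcp_pos'],s['wrist_force'],s['wrist_torque'],np.degrees(np.arctan2(-s['tcp_rot'][1,0],-s['tcp_rot'][0,0])));c=robot.read_camera("wrist")
im=c["pixels"][195:255,290:350,::-1].astype(float)
im=np.clip(255*(im/255)**.6*1.0,0,255).astype(np.uint8)
cv2.imwrite("pics/w15.png",cv2.resize(im,None,fx=9,fy=9,interpolation=cv2.INTER_CUBIC))
E
```

```text
time: 13.2
tcp_pos: [0.5348, -0.1014, 0.1873]
tcp_rot: [[-1.0, -0.017, 0.005], [-0.017, 1.0, -0.003], [-0.005, -0.003, -1.0]]
wrist_force: [-0.5, -0.7, 0.4]
finger_gap: 0.253
[ 0.53484603 -0.1013618   0.187296  ] [-0.4986866  -0.72206937  0.43933328] [-0.0500295   0.075017    0.07652801] 0.9698118497949553
[ 0.5348517  -0.10131346  0.18726833] [ 0.03569401 -0.74702133  0.80345731] [-0.00565534  0.13073931  0.08285091] 1.0677424757401321
[ 0.53482734 -0.10137136  0.18728194] [0.03735181 0.15924904 0.203114  ] [-0.0768084   0.1246188   0.09559889] 1.0743520494344625
[ 0.53483272 -0.10140942  0.18730235] [-0.28063026  0.62886329  0.05163612] [0.00915661 0.07988185 0.07216445] 1.0564187682570267
```

View pics/w15.png

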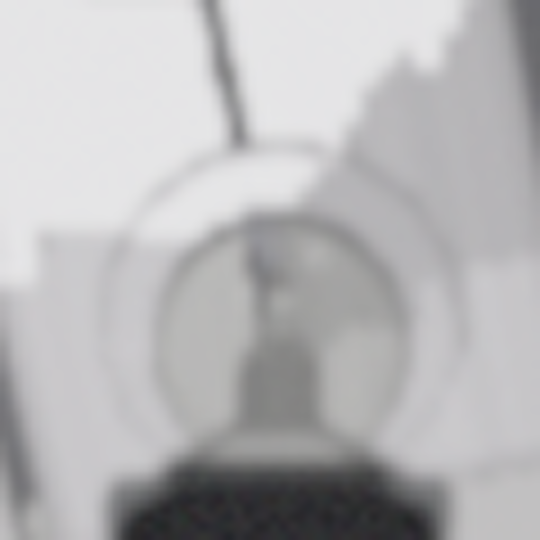

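```bash
python3 -m jog '[[[0,-0.0001,0],[0,0,4]],[[0,-0.0002,0],[0,0,8]],[[0,-0.0003,0],[0,0,12]],[[0.0001,-0.0004,0],[0,0,16]],[[0.0001,-0.0005,0],[0,0,20]],[[0.0001,-0.0005,0],[0,0,20]]]'; python3 - <<'E'
from tf import *
for i in range(4):
    s=robot.sense();print(s['tcp_pos'],s['wrist_force'],s['wrist_torque'],np.degrees(np.arctan2(-s['tcp_rot'][1,0],-s['tcp_rot'][0,0])));c=robot.read_camera("wrist")
im=c["pixels"][195:255,290:350,::-1].astype(float)
im=np.clip(255*(im/255)**.6*1.0,0,255).astype(np.uint8)
cv2.imwrite("pics/w16.png",cv2.resize(im,None,fx=9,fy=9,interpolation=cv2.INTER_CUBIC))
E
```

```text
time: 14.0
tcp_pos: [0.5347, -0.102, 0.1873]
tcp_rot: [[-0.946, 0.325, 0.005], [0.325, 0.946, -0.003], [-0.006, -0.001, -1.0]]
wrist_force: [-0.5, -0.4, 0.1]
finger_gap: 0.256
[ 0.53465317 -0.10198953  0.18726682] [-0.45921881 -0.38080558  0.07579912] [-0.09761621  0.12501361  0.06621697] -18.93619673481811
[ 0.53470854 -0.10200052  0.18727232] [-1.15602136 -1.75712177  0.46535659] [-0.15689934  0.1409452   0.04011451] -18.846475066088693
[ 0.53468413 -0.10199145  0.18730039] [-1.21298939 -0.71567445 -0.98198019] [-0.218863    0.17779796  0.0315842 ] -18.843290454924542
[ 0.53465555 -0.1020259   0.18729759] [-1.06469666 -0.05279529 -0.03347111] [-0.10747343  0.18503081  0.05388906] -18.865772383335642
```

View pics/w16.png

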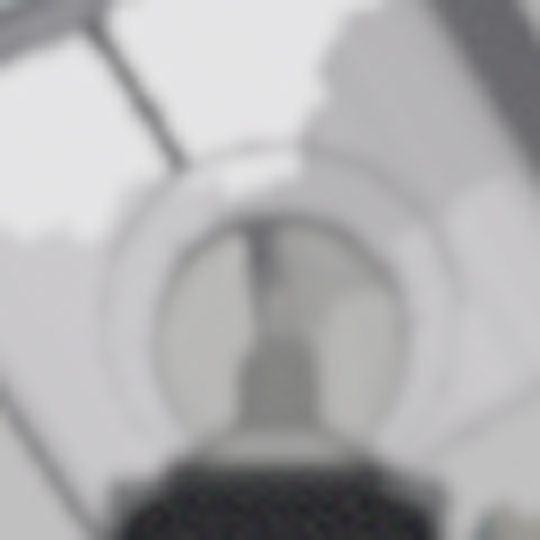

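```bash
python3 -m jog '[[[0,-0.0001,0],[0,0,3]],[[0,-0.0002,0],[0,0,6]],[[0,-0.0003,0],[0,0,9]],[[0.0001,-0.0003,0],[0,0,12]],[[0.0001,-0.0003,0],[0,0,12]]]'; python3 - <<'E'
from tf import *
for i in range(4):
    s=robot.sense();print(s['tcp_pos'],s['wrist_force'],s['wrist_torque'],np.degrees(np.arctan2(-s['tcp_rot'][1,0],-s['tcp_rot'][0,0])));c=robot.read_camera("wrist")
E
```

```text
time: 14.7
tcp_pos: [0.5345, -0.1023, 0.1873]
tcp_rot: [[-0.859, 0.513, 0.005], [0.513, 0.859, -0.003], [-0.006, 0.0, -1.0]]
wrist_force: [-0.8, -0.6, -0.6]
finger_gap: 0.249
[ 0.5344613  -0.10231122  0.18727979] [-0.78129974 -0.62150884 -0.60142692] [-0.18281961  0.24176281  0.05696216] -30.848034934057896
[ 0.53446504 -0.10233556  0.18728951] [-0.07554312 -0.63645493  0.36072095] [-0.18972007  0.17443594  0.08113881] -30.787179639325437
[ 0.53444346 -0.10234072  0.18731633] [-0.54805228 -0.88554629 -0.03523685] [-0.26182161  0.23857116  0.08890379] -30.78813163074646
[ 0.53444679 -0.10233228  0.18730307] [-0.9149731  -0.70448027  0.43108221] [-0.19034196  0.20698573  0.03145343] -30.79877102121522
```

```bash
python3 -m jog '[[[0,0,0],[0,0,2]],[[0,-0.0001,0],[0,0,4]],[[0,-0.0001,0],[0,0,6]],[[0,-0.0001,0],[0,0,6]]]'; python3 - <<'E'
from tf import *
for i in range(4):
    s=robot.sense();print(s['tcp_pos'],s['wrist_force'],s['wrist_torque'],np.degrees(np.arctan2(-s['tcp_rot'][1,0],-s['tcp_rot'][0,0])));c=robot.read_camera("wrist")
im=c["pixels"][195:255,290:350,::-1].astype(float)
im=np.clip(255*(im/255)**.6*1.0,0,255).astype(np.uint8)
cv2.imwrite("pics/w17.png",cv2.resize(im,None,fx=9,fy=9,interpolation=cv2.INTER_CUBIC))
E
```

```text
time: 15.3
tcp_pos: [0.5344, -0.1025, 0.1873]
tcp_rot: [[-0.8, 0.6, 0.005], [0.6, 0.8, -0.003], [-0.006, 0.001, -1.0]]
wrist_force: [-0.3, -1.0, 0.4]
finger_gap: 0.256
[ 0.53436441 -0.10249206  0.18727977] [-0.32066126 -1.02092187  0.44217749] [-0.30661245  0.25335909  0.13254884] -36.892270286787145
[ 0.53433729 -0.10244144  0.18726261] [-1.38311196 -1.26177709 -0.09105746] [-0.27375243  0.22181625  0.00703377] -36.827627571831044
[ 0.53434866 -0.10245015  0.18727196] [-1.09686266 -0.92136039  0.5998935 ] [-0.343796    0.30903271  0.06138496] -36.808021750684674
[ 0.53432558 -0.10246721  0.18728721] [-1.88687322 -0.39974678 -0.69188345] [-0.31952456  0.29151265  0.04644708] -36.80608685447252
```

View pics/w17.png

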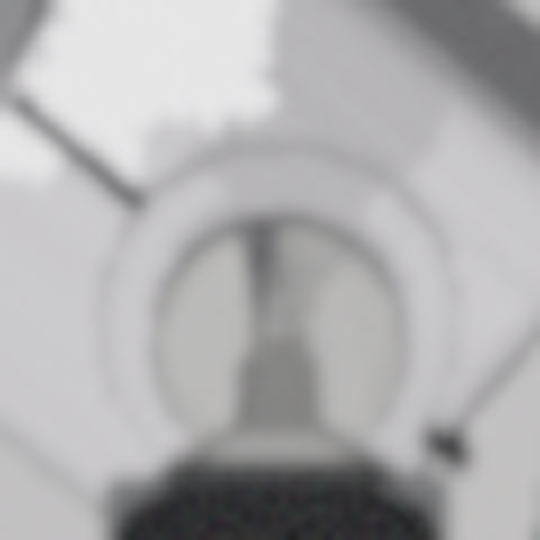

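```bash
python3 -m jog '[[[0,-0.0002,0],[0,0,2]],[[0,-0.0004,0],[0,0,4]],[[0,-0.0004,0],[0,0,6]],[[0,-0.0004,0],[0,0,6]]]'; python3 - <<'E'
from tf import *
for i in range(4):
    s=robot.sense();print(s['tcp_pos'],s['wrist_force'],s['wrist_torque'],np.degrees(np.arctan2(-s['tcp_rot'][1,0],-s['tcp_rot'][0,0])));c=robot.read_camera("wrist")
E
```

```text
time: 15.9
tcp_pos: [0.5342, -0.1026, 0.1873]
tcp_rot: [[-0.733, 0.68, 0.005], [0.68, 0.733, -0.003], [-0.006, 0.002, -1.0]]
wrist_force: [-0.7, -0.9, 0.8]
finger_gap: 0.252
[ 0.53416114 -0.1026385   0.18726872] [-0.68112435 -0.90587694  0.83482371] [-0.1079516   0.16588344  0.04330152] -42.876842530291036
[ 0.53418675 -0.10265811  0.18728666] [-0.34439623 -0.80145923  0.0198772 ] [-0.05711585  0.17422431  0.05807531] -42.814286376045516
[ 0.53417272 -0.10264674  0.18728759] [-0.374732    0.76771272 -0.75555411] [-0.08243774  0.16585842  0.0830129 ] -42.79526155584429
[ 0.53417667 -0.10263812  0.18729476] [ 0.08191678 -0.58705178  0.89222423] [-0.05648642  0.13060407  0.11149831] -42.794042070957644
```

```bash
python3 -m jog '[[[0,-0.0001,0],[0,0,2]],[[0,-0.0001,0],[0,0,4]],[[0,-0.0001,0],[0,0,4]]]'; python3 - <<'E'
from tf import *
t=[];f=[]
for i in range(5):
    s=robot.sense();t.append(s['wrist_torque']);f.append(s['wrist_force']);c=robot.read_camera("wrist")
print(np.mean(t,0),np.mean(f,0),s['tcp_pos'],np.degrees(np.arctan2(-s['tcp_rot'][1,0],-s['tcp_rot'][0,0])))
im=c["pixels"][195:255,290:350,::-1].astype(float)
im=np.clip(255*(im/255)**.6*1.0,0,255).astype(np.uint8)
cv2.imwrite("pics/w18.png",cv2.resize(im,None,fx=9,fy=9,interpolation=cv2.INTER_CUBIC))
E
```

```text
time: 16.4
tcp_pos: [0.5341, -0.1027, 0.1873]
tcp_rot: [[-0.684, 0.73, 0.005], [0.73, 0.684, -0.003], [-0.005, 0.002, -1.0]]
wrist_force: [-0.8, 0.6, -0.1]
finger_gap: 0.252
[-0.17769128  0.25914222  0.13458097] [-0.87164811 -0.26354339  0.33671983] [ 0.53405294 -0.10276427  0.18728177] -46.78115727278152
```

View pics/w18.png

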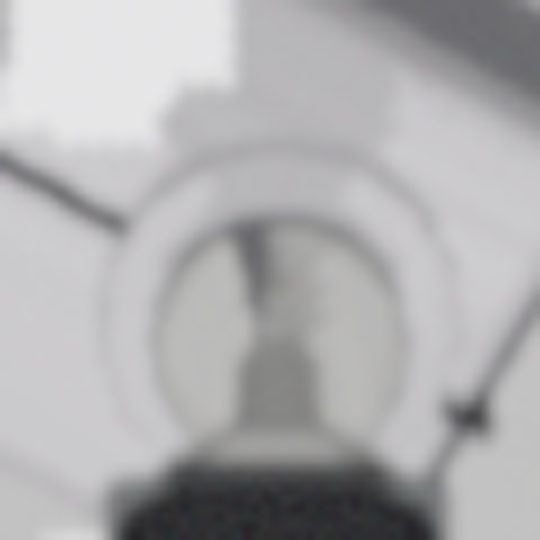

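```bash
python3 -m jog '[[[0,0,0],[0,0,1.5]],[[0,0,0],[0,0,2.5]],[[0,0,0],[0,0,2.5]]]'; python3 - <<'E'
from tf import *
t=[];f=[]
for i in range(5):
    s=robot.sense();t.append(s['wrist_torque']);f.append(s['wrist_force']);c=robot.read_camera("wrist")
print(np.mean(t,0),np.mean(f,0),s['tcp_pos'],np.degrees(np.arctan2(-s['tcp_rot'][1,0],-s['tcp_rot'][0,0])),s['finger_gap'])
im=c["pixels"][195:255,290:350,::-1].astype(float)
im=np.clip(255*(im/255)**.6*1.0,0,255).astype(np.uint8)
cv2.imwrite("pics/w19.png",cv2.resize(im,None,fx=9,fy=9,interpolation=cv2.INTER_CUBIC))
E
```

```text
time: 16.95
tcp_pos: [0.534, -0.1028, 0.1872]
tcp_rot: [[-0.652, 0.758, 0.005], [0.758, 0.652, -0.003], [-0.005, 0.002, -1.0]]
wrist_force: [-1.9, -1.2, 0.3]
finger_gap: 0.259
[-0.28984657  0.32058881  0.2544139 ] [-0.90868711 -1.05497659  0.21820757] [ 0.53397641 -0.10281388  0.18726688] -49.278508641351976 0.2559872420365567
```

View pics/w19.png

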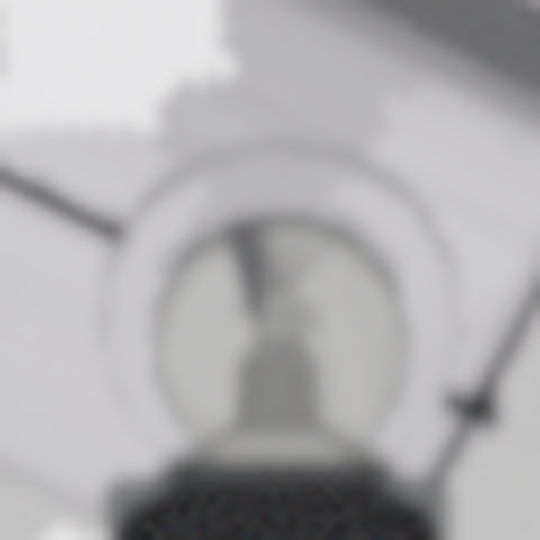

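```bash
python3 -m jog '[[[0,0,0],[0,0,-3]],[[0,0,0],[0,0,-6]],[[0,0,0],[0,0,-9]],[[0,0,0],[0,0,-9]]]'; python3 - <<'E'
from tf import *
t=[];f=[]
for i in range(4):
    s=robot.sense();t.append(s['wrist_torque']);f.append(s['wrist_force']);c=robot.read_camera("wrist")
print(np.mean(t,0),np.mean(f,0),s['tcp_pos'],np.degrees(np.arctan2(-s['tcp_rot'][1,0],-s['tcp_rot'][0,0])),s['finger_gap'])
im=c["pixels"][195:255,290:350,::-1].astype(float)
im=np.clip(255*(im/255)**.6*1.0,0,255).astype(np.uint8)
cv2.imwrite("pics/w20.png",cv2.resize(im,None,fx=9,fy=9,interpolation=cv2.INTER_CUBIC))
E
```

```text
time: 17.6
tcp_pos: [0.5341, -0.1026, 0.1873]
tcp_rot: [[-0.763, 0.647, 0.005], [0.647, 0.763, -0.002], [-0.005, 0.002, -1.0]]
wrist_force: [-0.1, 0.3, 0.9]
finger_gap: 0.253
[0.04900542 0.10173189 0.01660288] [-0.34133133 -0.00413247  0.20357901] [ 0.53414092 -0.10261034  0.18730618] -40.3615636220569 0.2509872633363149
```

View pics/w20.png

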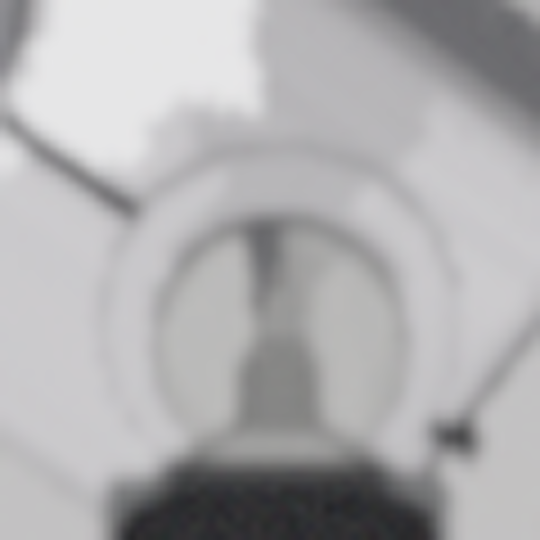

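```bash
python3 -m jog '[[[0,0,-0.004],[0,0,0]],[[0,0,-0.01],[0,0,0]],[[0,0,-0.03],[0,0,0]],[[0,0,-0.05],[0,0,0]],[[0,0,-0.075],[0,0,0]],[[0,0,-0.1],[0,0,0]],[[0,0,-0.11],[0,0,0]],[[0,0,-0.11],[0,0,0]]]'; python3 - <<'E'
from tf import *
s=robot.sense();c=robot.read_camera("wrist")
print(s['tcp_pos'],s['wrist_force'],s['q'])
im=c["pixels"][180:260,270:370,::-1].astype(float)
im=np.clip(255*(im/255)**.7,0,255).astype(np.uint8)
cv2.imwrite("pics/w21.png",cv2.resize(im,None,fx=7,fy=7,interpolation=cv2.INTER_CUBIC))
c=robot.read_camera("side");cv2.imwrite("pics/s21.png",c["pixels"][:,:,::-1])
im=c["pixels"][300:360,250:330,::-1];cv2.imwrite("pics/s21a.png",cv2.resize(im,None,fx=8,fy=8,interpolation=cv2.INTER_CUBIC))
E
```

```text
time: 18.6
tcp_pos: [0.5343, -0.1026, 0.2985]
tcp_rot: [[-0.762, 0.647, 0.008], [0.647, 0.762, -0.003], [-0.008, 0.003, -1.0]]
wrist_force: [0.7, 0.2, -4.0]
finger_gap: 0.254
[ 0.53429237 -0.10256458  0.29853898] [ 0.6611427   0.18528431 -4.04610751] [-16.3238019   25.43790531  36.03335943  98.97292189 -16.86174612
  60.57454742  74.97671873]
```

View pics/w21.png

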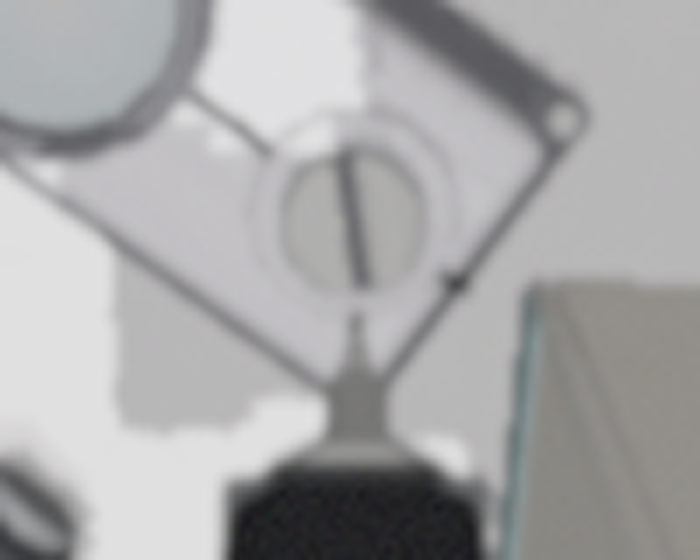

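View pics/s21a.png

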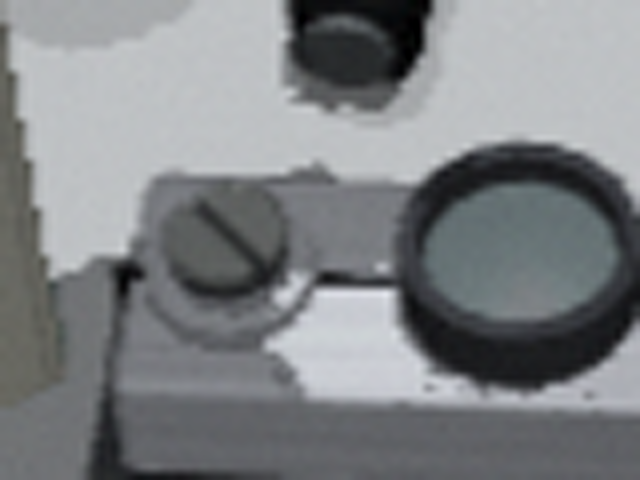

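View pics/s21.png

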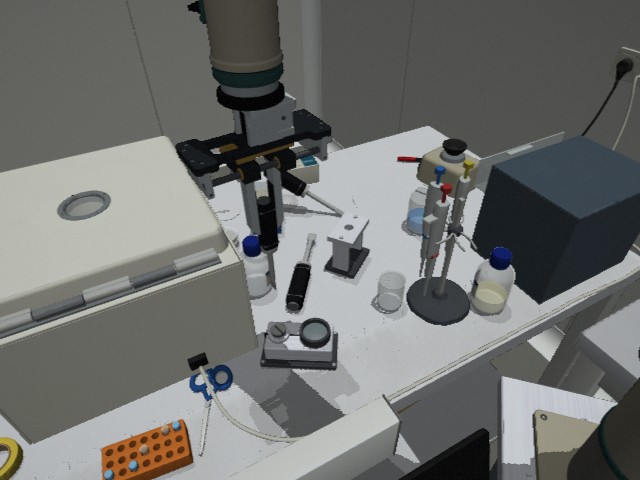

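```bash
python3 -m jog '[[[-0.01,-0.02,0],[0,0,-3]],[[-0.03,-0.05,0],[0,0,-7]],[[-0.045,-0.085,0],[0,0,-12]],[[-0.065,-0.12,0],[0,0,-17]],[[-0.085,-0.155,0],[0,0,-22]],[[-0.105,-0.195,0],[0,0,-26]],[[-0.12,-0.225,0],[0,0,-29.3]],[[-0.128,-0.2385,0],[0,0,-29.3]],[[-0.128,-0.2385,0],[0,0,-29.3]],[[-0.128,-0.2385,0],[0,0,-29.3]]]'; python3 - <<'E'
from tf import *
robot.read_camera("top")
s=robot.sense();c=robot.read_camera("wrist")
print(s['tcp_pos'],s['tcp_rot'],s['wrist_force'])
im=c["pixels"][180:340,240:400,::-1].astype(float)
im=np.clip(im*1.0,0,255).astype(np.uint8)
cv2.imwrite("pics/w22.png",cv2.resize(im,None,fx=4,fy=4,interpolation=cv2.INTER_CUBIC))
c=robot.read_camera("side");im=c["pixels"][150:290,280:400,::-1];cv2.imwrite("pics/s22.png",cv2.resize(im,None,fx=4,fy=4,interpolation=cv2.INTER_CUBIC))
E
```

```text
time: 19.7
tcp_pos: [0.4767, -0.3647, 0.2956]
tcp_rot: [[-0.982, 0.191, 0.003], [0.191, 0.982, 0.001], [-0.003, 0.002, -1.0]]
wrist_force: [0.1, 1.0, -2.4]
finger_gap: 0.254
[ 0.47717067 -0.36403093  0.29580551] [[-9.81883615e-01  1.89456682e-01  3.27609981e-03]
 [ 1.89460622e-01  9.81887875e-01  9.34477389e-04]
 [-3.03971969e-03  1.53823994e-03 -9.99994197e-01]] [-0.04182993  0.70231053 -2.71439892]
```

View pics/w22.png

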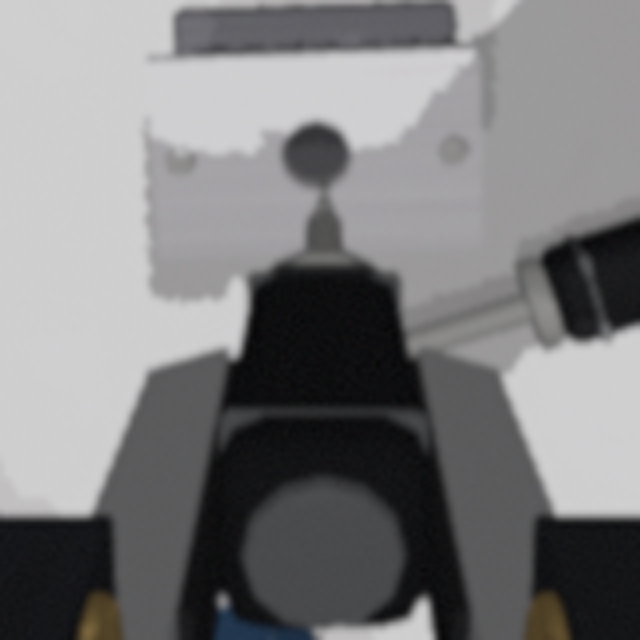

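View pics/s22.png

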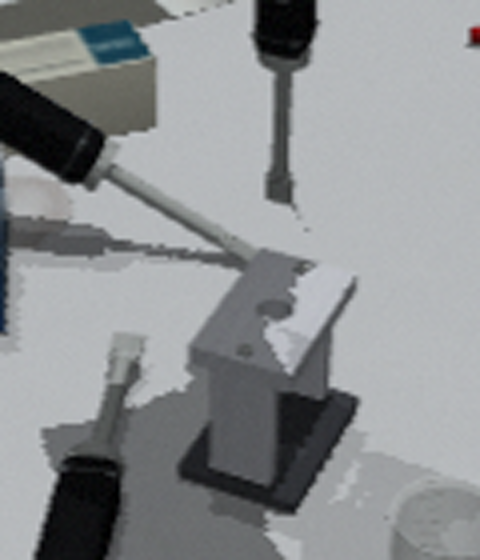

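```bash
python3 -m jog '[[[-0.0008,-0.0028,0.01],[0,0,0]],[[-0.0008,-0.0028,0.03],[0,0,0]],[[-0.0008,-0.0028,0.05],[0,0,0]],[[-0.0008,-0.0028,0.06],[0,0,0]],[[-0.0008,-0.0028,0.065],[0,0,0]],[[-0.0008,-0.0028,0.065],[0,0,0]]]'; python3 - <<'E'
from tf import *
robot.read_camera("top")
s=robot.sense();c=robot.read_camera("wrist")
print(s['tcp_pos'],s['wrist_force'])
im=c["pixels"][180:340,240:400,::-1].astype(float)
im=np.clip(im*1.0,0,255).astype(np.uint8)
cv2.imwrite("pics/w23.png",cv2.resize(im,None,fx=4,fy=4,interpolation=cv2.INTER_CUBIC))
c=robot.read_camera("side");im=c["pixels"][150:290,280:400,::-1];cv2.imwrite("pics/s23.png",cv2.resize(im,None,fx=4,fy=4,interpolation=cv2.INTER_CUBIC))
E
```

```text
time: 20.45
tcp_pos: [0.4779, -0.3667, 0.2309]
tcp_rot: [[-0.982, 0.188, 0.003], [0.188, 0.982, 0.0], [-0.003, 0.001, -1.0]]
wrist_force: [-0.1, -0.1, -2.7]
finger_gap: 0.251
[ 0.47814479 -0.3671737   0.23155951] [ 0.0729599  -0.21658227 -2.84788648]
```

View pics/w23.png

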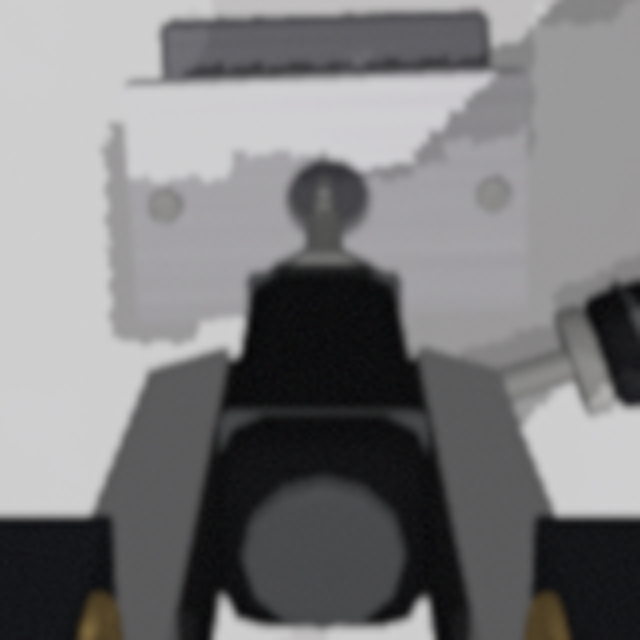

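View pics/s23.png

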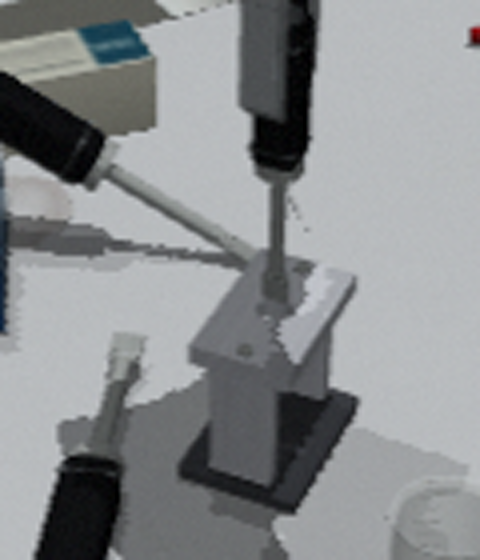

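```bash
python3 -m jog '[[[0,0.0003,0.008],[0,0,0]],[[0,0.0003,0.016],[0,0,0]],[[0,0.0003,0.022],[0,0,0]],[[0,0.0003,0.025],[0,0,0]]]'; python3 - <<'E'
from tf import *
s=robot.sense();c=robot.read_camera("wrist")
print(s['tcp_pos'],s['wrist_force'],s['wrist_torque'])
E
```

```text
time: 21.0
tcp_pos: [0.4781, -0.3669, 0.2061]
tcp_rot: [[-0.982, 0.189, 0.004], [0.189, 0.982, -0.0], [-0.004, 0.001, -1.0]]
wrist_force: [0.5, 0.3, -3.2]
finger_gap: 0.251
[ 0.47808886 -0.36688943  0.20614418] [ 0.50902522  0.28068048 -3.20369462] [0.00269659 0.0018026  0.0299657 ]
```

Tip is ~2 cm into the hole, no contact force. Lower further.

```bash
python3 -m jog '[[[0,0,0.01],[0,0,0]],[[0,0,0.02],[0,0,0]],[[0,0,0.03],[0,0,0]],[[0,0,0.04],[0,0,0]],[[0,0,0.05],[0,0,0]],[[0,0,0.054],[0,0,0]],[[0,0,0.057],[0,0,0]],[[0,0,0.058],[0,0,0]],[[0,0,0.058],[0,0,0]]]'; python3 - <<'E'
from tf import *
for i in range(3):
  s=robot.sense();c=robot.read_camera("wrist");print(s['tcp_pos'],s['wrist_force'],s['wrist_torque'])
E
```

```text
time: 21.95
tcp_pos: [0.4784, -0.367, 0.1481]
tcp_rot: [[-0.982, 0.189, 0.004], [0.189, 0.982, -0.0], [-0.004, 0.0, -1.0]]
wrist_force: [-0.4, 0.5, -2.8]
finger_gap: 0.254
[ 0.47835608 -0.36700528  0.14811289] [-0.36860412  0.4748997  -2.80201064] [ 0.02289552  0.0160452  -0.03184942]
[ 0.47843523 -0.36704773  0.14826939] [-0.28675463 -0.02763457 -2.89358511] [0.02957532 0.00660241 0.01936147]
[ 0.47844786 -0.36708045  0.14833939] [-0.06146678 -0.85311655 -2.24938729] [ 0.03846552 -0.02825621  0.03199774]
```

```bash
python3 -m jog '[[[0,0,0.0007],[0,0,0]],[[0,0,0.0013],[0,0,0]],[[0,0,0.0013],[0,0,0]]]'; python3 - <<'E'
from tf import *
for i in range(3):
  s=robot.sense();c=robot.read_camera("wrist");print(s['tcp_pos'],s['wrist_force'],s['wrist_torque'])
E
```

```text
time: 22.4
tcp_pos: [0.4785, -0.367, 0.1471]
tcp_rot: [[-0.982, 0.189, 0.004], [0.189, 0.982, -0.001], [-0.004, 0.0, -1.0]]
wrist_force: [0.1, 0.7, -2.1]
finger_gap: 0.254
[ 0.47846483 -0.36703523  0.14705805] [ 0.11332645  0.67980046 -2.11242699] [-0.05623328 -0.06693837  0.00807339]
[ 0.47841863 -0.36702915  0.14704722] [-0.01194671  0.73541586 -2.69084007] [ 0.02033369 -0.03945666  0.00706479]
[ 0.47844218 -0.36705022  0.147053  ] [ 0.0661309   0.12747562 -3.33322645] [ 0.03081564  0.05570478 -0.05335453]
```

```bash
python3 -m jog '[[[0,0,0.0003],[0,0,0]],[[0,0,0.0003],[0,0,0]],[[0,0,0.0003],[0,0,0]],[[0,0,0.0003],[0,0,0]],[[0,0,0.0003],[0,0,0]],[[0,0,0.0003],[0,0,0]],[[0,0,0.0003],[0,0,0]],[[0,0,0.0003],[0,0,0]]]' 0.9; python3 - <<'E'
from tf import *
s=robot.sense();c=robot.read_camera("wrist");print(s['tcp_pos'],s['wrist_force'])
cv2.imwrite("pics/w24.png",c["pixels"][:,:,::-1])
E
```

```text
time: 23.35
tcp_pos: [0.4784, -0.3671, 0.1468]
tcp_rot: [[-0.982, 0.189, 0.004], [0.189, 0.982, -0.001], [-0.004, 0.0, -1.0]]
wrist_force: [-0.7, -0.1, 0.3]
finger_gap: 0.882
[ 0.47844006 -0.36706885  0.14675057] [-0.66417258 -0.14851328  0.27589342]
```

View pics/w24.png

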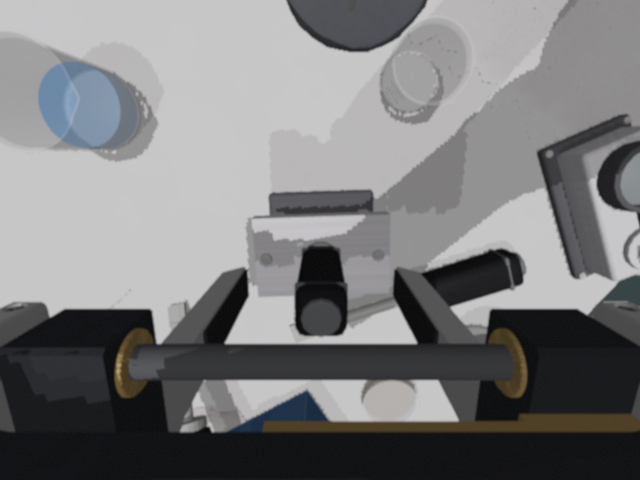

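Released, driver upright and clear of the fingers. Retreat upward.

```bash
python3 -m jog '[[[0,0,-0.02],[0,0,0]],[[0,0,-0.05],[0,0,0]],[[0,0,-0.08],[0,0,0]],[[0,0,-0.12],[0,0,0]],[[0,0,-0.16],[0,0,0]],[[0,0,-0.2],[0,0,0]],[[0.01,0.03,-0.2],[0,0,0]],[[0.02,0.07,-0.2],[0,0,0]],[[0.03,0.11,-0.2],[0,0,0]],[[0.04,0.16,-0.2],[0,0,0]],[[0.05,0.2,-0.2],[0,0,0]],[[0.05,0.2,-0.2],[0,0,0]]]'; python3 - <<'E'
from tf import *
robot.read_camera("top")
s=robot.sense();print(s['tcp_pos'],s['wrist_force'],abs(s['qd']).max())
c=robot.read_camera("wrist");cv2.imwrite("pics/w25.png",c["pixels"][:,:,::-1])
f=lambda u,v,z:atz(c,u,v,z,s)
c2=robot.read_camera("side");cv2.imwrite("pics/s25.png",c2["pixels"][:,:,::-1])
crop(c2,"pics/s25a.png",290,150,410,290,4)
c3=robot.read_camera("top");cv2.imwrite("pics/t25.png",c3["pixels"][:,:,::-1])
E
```

```text
time: 24.6
tcp_pos: [0.4666, -0.1543, 0.3464]
tcp_rot: [[-0.984, 0.179, 0.004], [0.179, 0.984, 0.004], [-0.003, 0.005, -1.0]]
wrist_force: [0.3, -0.8, 0.3]
finger_gap: 0.901
[ 0.46648848 -0.1580611   0.34672359] [ 0.63223183 -0.7207622   0.54983273] 3.167013025855776
```

View pics/w25.png

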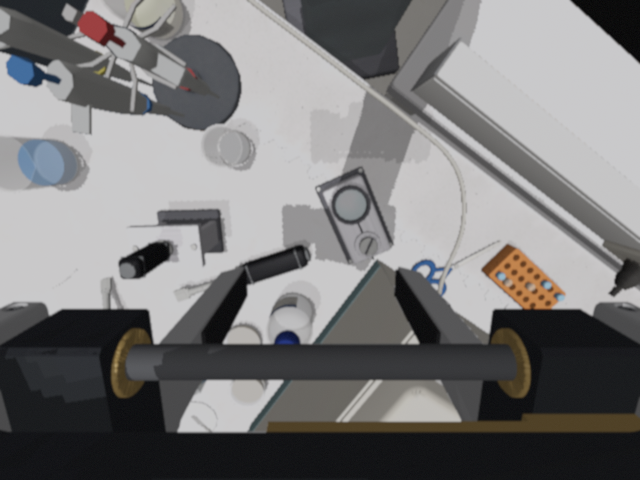

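View pics/s25.png

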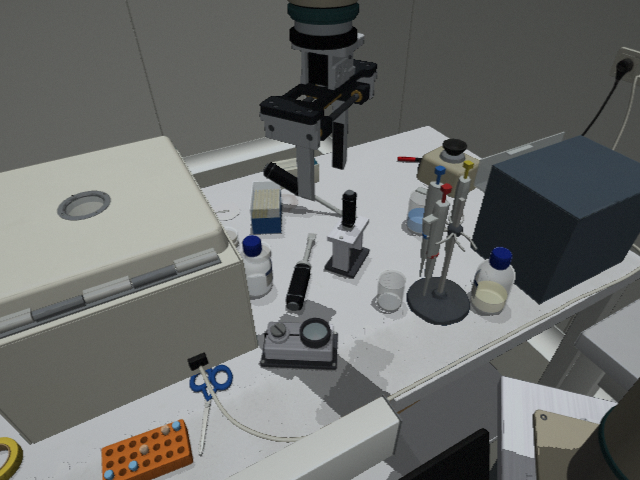

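View pics/t25.png

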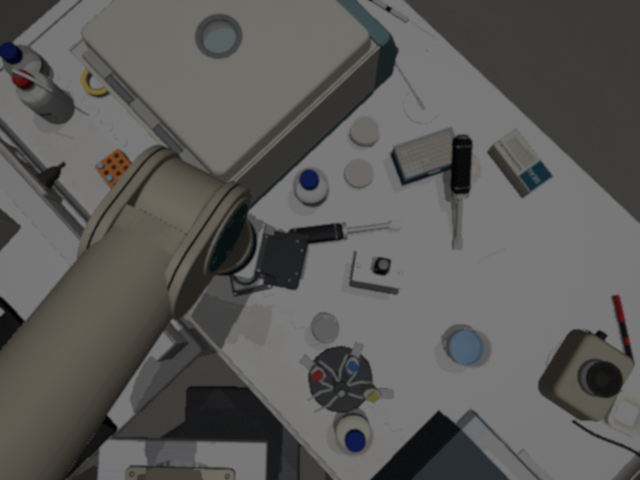

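View pics/s25a.png

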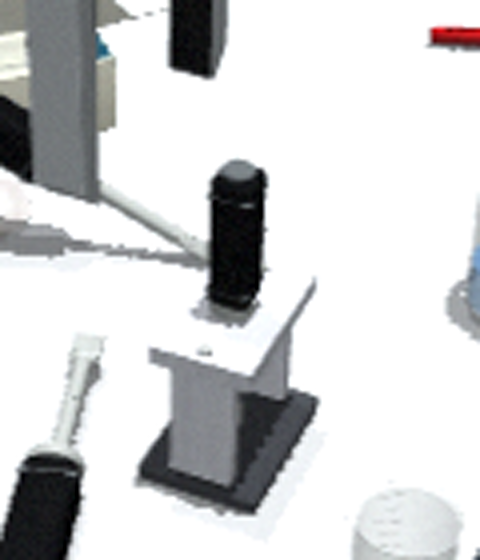

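```bash
python3 - <<'E'
from tf import *
s=robot.sense();c=robot.read_camera("wrist")
im=c["pixels"][220:270,340:395,::-1]
cv2.imwrite("pics/w26.png",cv2.resize(im,None,fx=12,fy=12,interpolation=cv2.INTER_CUBIC))
print(s['tcp_pos'],s['wrist_force'])
E
```

```text
[ 0.4661062  -0.16263947  0.34680523] [ 0.3947145  -0.49788513 -0.31009693]
```

View pics/w26.png

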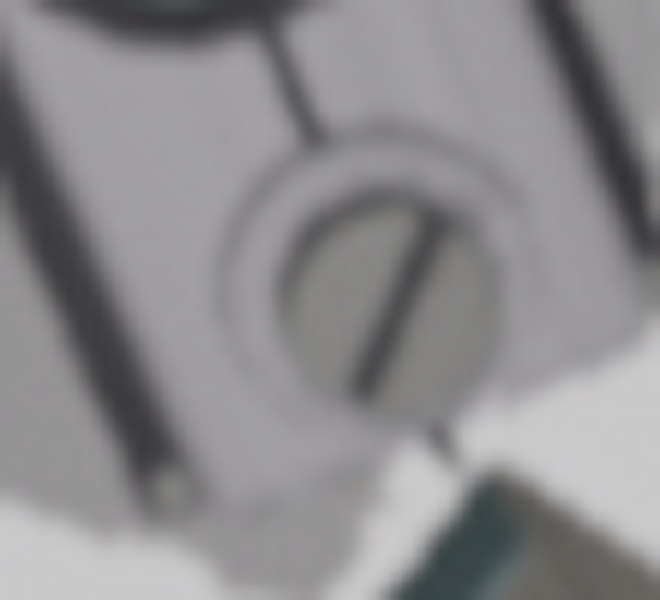

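```bash
python3 - <<'E'
from tf import *
s=robot.sense();c=robot.read_camera("wrist")
f=lambda u,v,z:atz(c,340+u/12,220+v/12,z,s)
d=f(360,390,.061)-f(435,215,.061);print(np.degrees(np.arctan2(d[1],d[0])))
d=f(160,470,.044)-f(0,60,.044);print('mount',np.degrees(np.arctan2(d[1],d[0])))
d=f(318,135,.044)-f(268,20,.044);print('mount line',np.degrees(np.arctan2(d[1],d[0])))
E
```

```text
-31.52677548519868
mount 10.583418588831503
mount line 13.558949970869374
```

```bash
python3 -m jog '[[[0,0,0],[0,0,0]],[[0,0,0],[0,0,0]]]' ; python3 -c "
from station import robot
print(robot.hand_in())"
```

```text
time: 25.1
tcp_pos: [0.4658, -0.1641, 0.3465]
tcp_rot: [[-0.981, 0.194, 0.004], [0.194, 0.981, -0.002], [-0.004, -0.001, -1.0]]
wrist_force: [-0.4, -0.8, 0.5]
finger_gap: 0.898
the job is handed in; nothing more can be done
None
```

I turned the locking screw clockwise to its stop, put the driver back upright in its stand, let go and handed in the job at about 25 s. `hand_in` returned no verdict, so whether it passed is not confirmed.

- **Seating:** I felt the blade touch the slot floor within about 0.5 mm of the expected height. The downward press stayed around 2–4 N throughout.
- **Turning:** Running torque was about 0.06–0.08 N m, then rose to about 0.25 N m at the stop. I backed off there and lifted out.
- **Turn angle:** In the wrist images the slot went from about 22.5° to about -31.5°. That is roughly 0.94 rad, within the 0.8–1.1 rad expected. My starting angle is rough: three views gave 17°, 22° and 23°.
- **Return:** The last pictures show the driver upright in its hole with its collar down, at the place it started from. The gripper is open and clear of everything.
- **Bystanders:** By eye in the top view, the bottle, dish and beaker have not moved.
- **Unplanned:** The two larger look-alike drivers, which stood free on the bench, fell over early in the run. One was already lying down before the gripper came near it. I could not tell whether the arm's motion had any part in it.
- **Disagreement:** The cameras differed from one another by up to about 5 mm, and the early wrist fixes taken while the arm was still settling by more. I did the final alignment of blade and hole in the wrist view.

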